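Brush out the casting rings

TASK

Slide every casting ring up off its spindle on the rack and stand them all upright on the floor of the white tray. Then scrub each inside with the long brush, from the tallest ring to the shortest: down to the bottom, up to the rim and down to the bottom again. Afterwards stand the brush back in its holder, bristles down, put the rings back on the rack, one on a spindle and right down on the base, and leave the other things alone.

Things in the scene. Friction and masses are not known exactly. Their poses are not given: they have to be found in the camera images.
- ring_tall_center (a point): Centre, half-way up, of the tall casting ring: a plain loose steel tube open at both ends, outer diameter 52 mm, bore 44 mm, 72 mm high, 0.13 kg. z along its bore. It starts upright round one of the three spindles of the rack (any of them), its lower rim on the rack's base, 12 mm above the work surface. May be absent (None from the start).
- ring_tall: The tall casting ring itself: frame origin at the centre of its lower rim, z up along its bore.
- ring_middle_center (a point): Centre, half-way up, of the middle casting ring: a plain loose steel tube open at both ends, outer diameter 52 mm, bore 44 mm, 58 mm high, 0.13 kg. z along its bore. It starts upright round one of the three spindles of the rack (any of them), its lower rim on the rack's base, 12 mm above the work surface. May be absent (None from the start).
- ring_middle: The middle casting ring itself: frame origin at the centre of its lower rim, z up along its bore.
- ring_short_center (a point): Centre, half-way up, of the short casting ring: a plain loose steel tube open at both ends, outer diameter 52 mm, bore 44 mm, 44 mm high, 0.13 kg. z along its bore. It starts upright round one of the three spindles of the rack (any of them), its lower rim on the rack's base, 12 mm above the work surface. May be absent (None from the start).
- ring_short: The short casting ring itself: frame origin at the centre of its lower rim, z up along its bore.
- rack: Fixed storage rack: grey base 270 x 82 mm, 12 mm thick, with three upright steel spindles, 24 mm diameter with tapered tops, at 0 and +-95 mm along its x (its long direction); the spindles' tops are 78 mm above the work surface. Origin at the underside's centre, z up.
- spindle0_foot (a point): Foot of spindle 0, on its axis where it rises from the rack's base (12 mm above the work surface), at -95 mm along the rack's x; the spindle stands 66 mm above this point, its top 12 mm tapered. z up.
- spindle1_foot (a point): Foot of spindle 1, on its axis where it rises from the rack's base (12 mm above the work surface), at 0 mm along the rack's x; the spindle stands 66 mm above this point, its top 12 mm tapered. z up.
- spindle2_foot (a point): Foot of spindle 2, on its axis where it rises from the rack's base (12 mm above the work surface), at 95 mm along the rack's x; the spindle stands 66 mm above this point, its top 12 mm tapered. z up.
- tray_floor (a point): Centre of the inner floor (5 mm above the work surface) of the fixed low white cleaning tray: 250 mm along its x, 110 mm along its y, walls 5 mm thick, rim 12 mm above the work surface, flat open floor 240 x 100 mm. z up.
- holder: Loose brush holder, 0.6 kg, on the bench to the right: dark round foot 86 mm in diameter, grey tube on it with a bore of 34 mm that flares to 54 mm at the mouth, mouth 80 mm above the work surface. Origin at the underside's centre, z up along the bore. It may get knocked along the bench.
- holder_floor (a point): Centre of the floor at the bottom of the holder's bore, 13 mm above its underside; z up along the bore.
- long_brush: Long straight brush, 200 mm, 0.06 kg; origin at the bristle tip, z along it towards the handle's end. Stands bristles down in the holder, with play (it may lean up to about 0.08 rad). Bristle head 0 to 67 mm (31 mm across, stiff, tapering to 20 mm at the tip), thin stem to 114 mm, white rounded-square handle 18 x 18 mm from 114 to 200 mm.
- brush_tip (a point): Bristle tip (foot end) of the brush, on its axis; z along the brush towards the handle's end.
- brush_grip (a point): Middle of the brush's white handle, 160 mm from the bristle tip, on its axis; the handle's flat sides face its x and y.
- stone_cast: White plaster dental cast, 57 x 68 x 30 mm; loose bystander, to be left alone. Origin at its underside's centre, z up.
- wax: Yellow wax block, 30 x 62 x 19 mm; loose bystander, to be left alone. Origin at its underside's centre, z up.
- polishing_wheel: White felt polishing wheel, 48 mm across, 12 mm thick; loose bystander, to be left alone. Origin at its underside's centre, z up.
- spatula: Plaster spatula lying flat, 177 mm long, 10 mm high; loose bystander, to be left alone. Origin at its underside's centre, z up.
There are look-alikes about, which are no part of the job. What is shaped like the ring_middle but blue is not meant. What is shaped like the ring_tall but yellow is not meant.

How it is judged (in metres and radians):
On the way, in this order (a step that is already met when the one before it is completed fails the run):
1. every ring is off its spindle and stands upright on the floor of the tray, released (x of ring_tall_center in the frame of tray_floor between -0.1 and 0.1 m and y of ring_tall_center in the frame of tray_floor between -0.028 and 0.028 m and z of ring_tall_center in the frame of tray_floor between 0.032 and 0.04 m and angle between each of ring_tall_center, ring_middle_center, ring_short_center's own z axis and vertical below 0.1 rad and x of ring_middle_center in the frame of tray_floor between -0.1 and 0.1 m and y of ring_middle_center in the frame of tray_floor between -0.028 and 0.028 m and z of ring_middle_center in the frame of tray_floor between 0.025 and 0.033 m and x of ring_short_center in the frame of tray_floor between -0.1 and 0.1 m and y of ring_short_center in the frame of tray_floor between -0.028 and 0.028 m and z of ring_short_center in the frame of tray_floor between 0.018 and 0.026 m and contact force between the fingers and ring_tall below 0.1 N and contact force between the fingers and ring_middle below 0.1 N and contact force between the fingers and ring_short below 0.1 N), for 0.3 s.
2. the brush tip is down inside the tall ring, within 15 mm of its bottom (horizontal distance between brush_tip and ring_tall_center below 0.02 m and z of brush_tip in the frame of ring_tall_center below -0.021 m), for 0.05 s.
3. the brush tip is drawn up to the upper third of the tall ring or just above it (horizontal distance between brush_tip and ring_tall_center below 0.05 m and z of brush_tip in the frame of ring_tall_center above 0.0108 m), for 0.05 s.
4. the brush tip is down inside the tall ring again, within 15 mm of its bottom (all of step 2), for 0.05 s.
5. the brush tip is down inside the middle ring, within 15 mm of its bottom (horizontal distance between brush_tip and ring_middle_center below 0.02 m and z of brush_tip in the frame of ring_middle_center below -0.014 m), for 0.05 s.
6. the brush tip is drawn up to the upper third of the middle ring or just above it (horizontal distance between brush_tip and ring_middle_center below 0.05 m and z of brush_tip in the frame of ring_middle_center above 0.0087 m), for 0.05 s.
7. the brush tip is down inside the middle ring again, within 15 mm of its bottom (all of step 5), for 0.05 s.
8. the brush tip is down inside the short ring, within 15 mm of its bottom (horizontal distance between brush_tip and ring_short_center below 0.02 m and z of brush_tip in the frame of ring_short_center below -0.007 m), for 0.05 s.
9. the brush tip is drawn up to the upper third of the short ring or just above it (horizontal distance between brush_tip and ring_short_center below 0.05 m and z of brush_tip in the frame of ring_short_center above 0.0066 m), for 0.05 s.
10. the brush tip is down inside the short ring again, within 15 mm of its bottom (all of step 8), for 0.05 s.
At the end, for the whole second after the job is handed in: Each ring is round a spindle of the rack (13 mm from its axis), down on the base (4 mm), upright (0.1 rad); brush bristles down in the upright holder on the bench, tip within 15 mm of the bore axis and 12 mm of its floor, leaning under 0.2 rad; all at rest ((horizontal distance between ring_tall_center and spindle0_foot below 0.013 m or horizontal distance between ring_tall_center and spindle1_foot below 0.013 m or horizontal distance between ring_tall_center and spindle2_foot below 0.013 m) and z of ring_tall_center in the frame of spindle1_foot between 0.032 and 0.04 m and angle between each of ring_tall_center, ring_middle_center, ring_short_center, holder_floor's own z axis and vertical below 0.1 rad and (horizontal distance between ring_middle_center and spindle0_foot below 0.013 m or horizontal distance between ring_middle_center and spindle1_foot below 0.013 m or horizontal distance between ring_middle_center and spindle2_foot below 0.013 m) and z of ring_middle_center in the frame of spindle1_foot between 0.025 and 0.033 m and (horizontal distance between ring_short_center and spindle0_foot below 0.013 m or horizontal distance between ring_short_center and spindle1_foot below 0.013 m or horizontal distance between ring_short_center and spindle2_foot below 0.013 m) and z of ring_short_center in the frame of spindle1_foot between 0.018 and 0.026 m and horizontal distance between brush_tip and holder_floor below 0.015 m and z of brush_tip in the frame of holder_floor below 0.012 m and angle between brush_tip's own z axis and vertical below 0.2 rad and height (world z) of holder_floor between 0.006 and 0.02 m and linear speed of each of long_brush, holder, ring_tall, ring_middle, ring_short below 0.03 m/s); the robot touches nothing.
It fails at once if the white plaster dental cast is moved more than 30 mm (distance of stone_cast from where it was at the start of the episode above 0.03 m).
It fails at once if the yellow wax block is moved more than 30 mm (distance of wax from where it was at the start of the episode above 0.03 m).
It fails at once if the felt wheel is moved more than 30 mm (distance of polishing_wheel from where it was at the start of the episode above 0.03 m).
It fails at once if the plaster spatula is moved more than 30 mm (distance of spatula from where it was at the start of the episode above 0.03 m).
Of ring_tall, ring_middle, ring_short only 2 to 3 are there at a start; the rules pass over those that are not, and their reading is None.
At some moment in a run one of holder may be knocked a few centimetres aside while the robot is not near it.
It also fails if it takes over 210 s, if anything falls off the work surface, if the arm or the gripper's body presses on something with over 40 N, if the wrist force passes 120 N, or if a joint passes its speed limit or range.

ROBOT

A 7-joint arm with a two-finger parallel gripper is mounted at the origin on a cart in front of the work surface, level with it; the furniture and walls round the work are solid. World frame = base frame: x ahead of the robot, y to its left, z up, the work surface at z = 0. Lengths are in mm, angles in rad, forces in N, time in s.
With the tool pointing down it reaches from about 425 to 1025 mm from the base axis. Payload 3.6 kg.
Tool frame: the origin (TCP) lies at the very end of the fingers, on their centre line; the grasp point (between the pads) lies manip.tcp_to_grasp behind it (manip.tcp_to_grasp is the distance from the TCP to the grasp point, in mm); x points along the fingers, y is the direction in which the jaws open and shut, and the axes are right-handed (so a half turn about x gives the same grasp; the last joint's range is limited). The gripper opens to 85 mm and grips with 20 to 120 N. Pads are 22 mm wide; open, the fingers measure 114 mm over their backs; the gripper's body (76 mm by 85 mm) begins 54 mm behind the grasp point. The pads swing forward as they close: fully open they stand 13 mm farther back than shut.
Start: joints at [1.206, 0.591, 0.048, 1.609, -0.033, 0.943, -0.034], TCP at [194.639, -698.388, 231.302] pointing down, gripper open.
Joint ranges: [-2.69, 2.69], [-0.47, 2.24], [-1.27, 1.36], [0.19, 2.51], [-1.53, 4.68], [0.08, 2.07], [-3.09, 3.09]. Speed limits (rad/s): [2.57, 2.57, 3.14, 3.14, 3.14, 3.14, 3.14].

INTERFACE

Orientations are given as a rotation vector (axis times angle).
In Python, from rig import manip, eyes, ticket gives the robot as it stands.
- The arm moves only by the tool play_rows, never from a script. Its argument "commands" is a list of rows, each an object of numbers: "tx", "ty", "tz": the shift along the world's x, y, z in units of 500 mm (1.0 is 500 mm); "wx", "wy", "wz": the turn, a rotation vector about the world's x, y, z in units of 1.5 rad (1.0 is 1.5 rad). A call has 1 to 8 rows; each row is the pose to reach, as a shift and turn from the pose measured when the call began; what a row does not reach only later rows make up. A row lasts 1/8 s, in which the tool goes at most 62.5 mm and 10.7 degrees, less where a joint would pass 70% of its speed; a pose out of reach is approached as far as the arm can. A call with a number of a shift or a turn outside -1 to 1 is refused whole. A call with a gripper value outside its range is refused whole. "claw" is the opening, from 0 (shut) to 1 (fully open), set as the call begins (left out, the last holds). The fingers move at their own pace and stop on an object; "squeeze" is the grip in N (left out, the last holds). Time passes only in rows, so rows that repeat a pose let the fingers close. It gives the time, the measured TCP pose, the force and the opening at its end, in the units of the state.
- manip.state(): the state, without advancing time (a new reading comes with each control period).
- eyes.read_camera(name): name is "scene" or "top"; returns a dict with "frame" (384x512x3 uint8, blue, green, red), "range_z" (384x512 float32, mm along the optical axis (not along the pixel's ray), 0 where there is no reading), "fx", "fy", "cx", "cy" (pixels), "k1" (the pictures are not rectified: a ray, as slopes to the right and down, at radius r is drawn at 1 + k1 r^2 times it, then the intrinsics apply), "view" (4x4, takes a point from world to camera coordinates). Camera axes: x right, y down, z forward; pixel columns grow to the right and rows downward; lengths in mm; the calibration is good to about 2 mm. A picture is of the moment at which its call begins.
- ticket.job_done(): hands the job in, once; it reports no verdict.
The state is a dict: "time": time; "joints": joint angles; "dq": joint speeds; "effort": joint torques, N m; "ee_pos": TCP position; "tool_rot": TCP orientation; "wrist_force": force on the tool from outside, world axes, zero at the start; "ft_torque": the same for the moment, N m; "grip_width": finger opening in mm.
Only numpy, scipy, OpenCV 4.12 (cv2) and the standard library are available. Lean on these libraries where they do the work, as an engineer would, in place of code of your own. Each camera call takes 0.05 s, during which the arm holds its last target.

## Working session

There is one attempt and no reset: what is moved stays moved. The work goes in short steps, Python scripts to look and compute and a tool call to move; the robot and the scene stay as the last step left them, time stands still between calls to the robot, and variables do not carry over. Pictures are saved under pics/ and viewed, and the job is handed in when it is done.

Besides the shell and the picture viewer there is one more tool, called after ">>>" as name(argument=value, ...), one argument or row to a line, values as JSON. play_rows: Moves the arm, as the interface text tells. Shifts and turns lie within -1 to 1; 1 stands for 500 mm of shift or 1.5 rad of turn. Its arguments: {"type":"object","properties":{"commands":{"type":"array","items":{"type":"object","properties":{"tx":{"type":"number","minimum":-1,"maximum":1},"ty":{"type":"number","minimum":-1,"maximum":1},"tz":{"type":"number","minimum":-1,"maximum":1},"wx":{"type":"number","minimum":-1,"maximum":1},"wy":{"type":"number","minimum":-1,"maximum":1},"wz":{"type":"number","minimum":-1,"maximum":1}}}},"claw":{"type":"number"},"squeeze":{"type":"number"}},"required":["commands"]}

```bash
ls; mkdir -p pics
python3 - <<'E'
from rig import manip, eyes, ticket
import cv2
print(manip.state(), manip.tcp_to_grasp)
for n in ("scene","top"):
    c=eyes.read_camera(n); cv2.imwrite(f"pics/{n}0.png",c["frame"]); print(n,c["fx"],c["fy"],c["cx"],c["cy"],c["k1"],c["view"].tolist() if hasattr(c["view"],'tolist') else c["view"])
E
```

```text
pics
{'time': 0.0, 'joints': array([ 1.20551533,  0.5921428 ,  0.04831973,  1.60988308, -0.03326563,
        0.94267003, -0.03370105]), 'dq': array([ 6.88089874e-04,  9.69984829e-04, -9.68694903e-05, -7.13237601e-04,
        5.04575220e-04,  6.92363011e-05, -2.08758487e-03]), 'effort': array([ 6.92552430e-05, -5.48677504e+01,  1.54665828e+00, -1.98119849e+01,
        9.42322804e-03,  8.82934313e-03,  5.50909718e-06]), 'ee_pos': array([ 194.37965026, -697.57180778,  230.10163871]), 'tool_rot': array([ 2.07649538,  0.28643766, -2.0774994 ]), 'wrist_force': array([ 0.10451308, -0.4081601 , -0.05975719]), 'ft_torque': array([-0.01307606, -0.00520959,  0.0129219 ]), 'grip_width': 85.5383693748011} 18.700000000000003
scene 467.78109092440275 467.78109092440275 258.5046630308754 186.53861445882075 0.03899977795317649 [[-0.45176161504810997, -0.8920520989011346, -0.01242964260161301, 350.7707859339352], [-0.6891817064903795, 0.3578014874189752, -0.6300846538678572, 338.7492284285718], [0.5665156825791602, -0.2760817785491273, -0.7764269656220207, 1508.9624218689664], [0.0, 0.0, 0.0, 1.0]]
top 432.3143242205786 432.3143242205786 253.5711058290559 194.71776211879083 -0.015731237493954185 [[-0.05386179935416393, -0.9985449588277386, -0.002621406119262707, 171.0140207724586], [-0.9778773214800979, 0.05327801310479811, -0.20228049202657758, 485.06177504090067], [0.2021258288919086, -0.008331777680380945, -0.9793241193677628, 1574.675082680891], [0.0, 0.0, 0.0, 1.0]]
```

View pics/scene0.png

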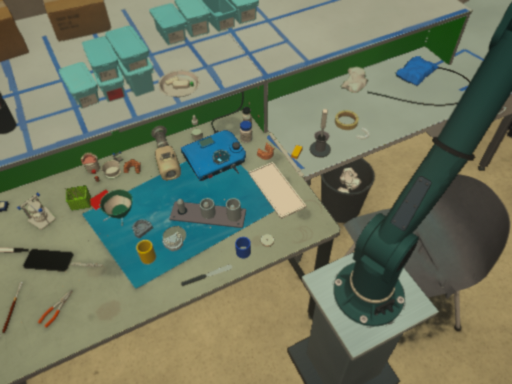

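View pics/top0.png

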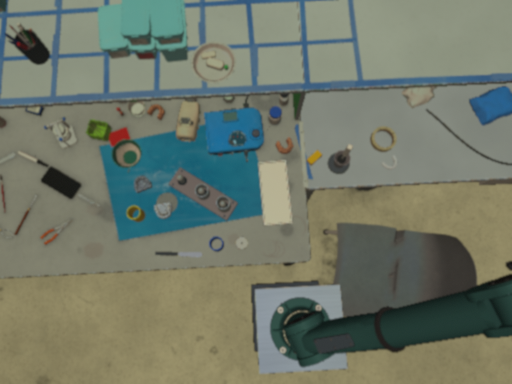

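Top view: rack around (205,193), tray at (275,192), holder with brush at (340,160); a yellow ring at (135,212) and a blue one at (216,243) are the look-alikes. Next I'll zoom in on the rack.

```bash
cat > h.py <<'E'
import numpy as np, cv2
from rig import manip, eyes, ticket
def grab(n): return eyes.read_camera(n)
def rays(c,uv):
    uv=np.atleast_2d(np.asarray(uv,float))
    K=np.array([[c["fx"],0,c["cx"]],[0,c["fy"],c["cy"]],[0,0,1]])
    d=(uv-[c["cx"],c["cy"]])/[c["fx"],c["fy"]]
    s=d.copy()
    for _ in range(10): s=d/(1+c["k1"]*(s**2).sum(1,keepdims=True))
    V=np.array(c["view"]); R,t=V[:3,:3],V[:3,3]
    o=-R.T@t; w=np.c_[s,np.ones(len(s))]@R
    return o,w
def onz(c,uv,z):
    o,w=rays(c,uv); k=(z-o[2])/w[:,2]; return o+k[:,None]*w
def proj(c,P):
    P=np.atleast_2d(np.asarray(P,float)); V=np.array(c["view"])
    q=P@V[:3,:3].T+V[:3,3]; s=q[:,:2]/q[:,2:]
    s=s*(1+c["k1"]*(s**2).sum(1,keepdims=True))
    return s*[c["fx"],c["fy"]]+[c["cx"],c["cy"]]
def cloud(c):
    h,w=c["range_z"].shape
    u,v=np.meshgrid(np.arange(w),np.arange(h))
    o,r=rays(c,np.c_[u.ravel(),v.ravel()])
    return (o+r*c["range_z"].reshape(-1,1)).reshape(h,w,3)
def crop(c,x0,y0,x1,y1,s,fn):
    cv2.imwrite(fn,cv2.resize(c["frame"][y0:y1,x0:x1],None,fx=s,fy=s,interpolation=cv2.INTER_CUBIC))
def st():
    s=manip.state(); print("t",round(s["time"],2),"p",s["ee_pos"].round(1),"r",s["tool_rot"].round(3),"F",s["wrist_force"].round(1),"g",round(s["grip_width"],1),"q",s["joints"].round(2))
E
python3 - <<'E'
from h import *
a=grab("scene"); b=grab("top")
crop(a,120,160,320,300,4,"pics/s1.png"); crop(b,150,120,350,260,4,"pics/t1.png")
import pickle; pickle.dump((a,b),open("c0.pkl","wb"))
P=cloud(b)
for uv in [(275,192),(186,176),(202,190),(221,205),(340,160),(346,150)]:
    print(uv,P[uv[1],uv[0]].round(0))
E
```

```text
(275, 192) [508.  61.   9.]
(186, 176) [589. 402.  16.]
(202, 190) [518. 335.  70.]
(221, 205) [457. 267.  70.]
(340, 160) [ 603. -187.   77.]
(346, 150) [ 606. -186.  192.]
```

View pics/s1.png

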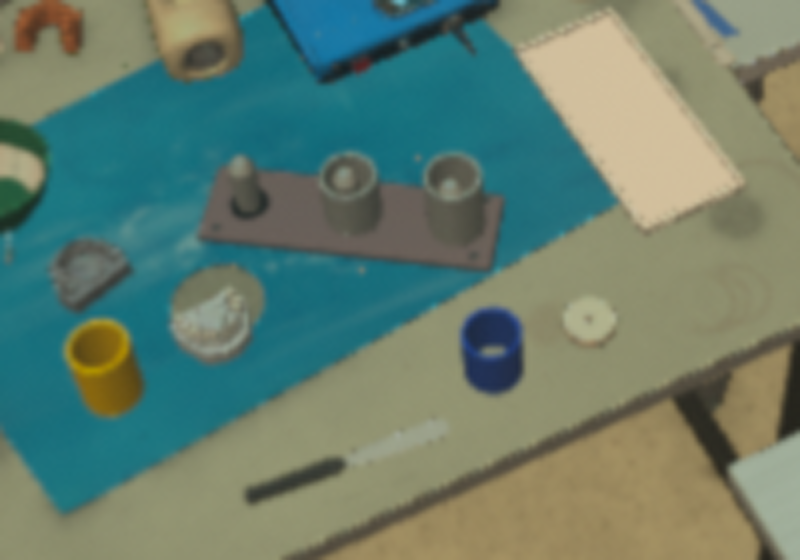

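View pics/t1.png

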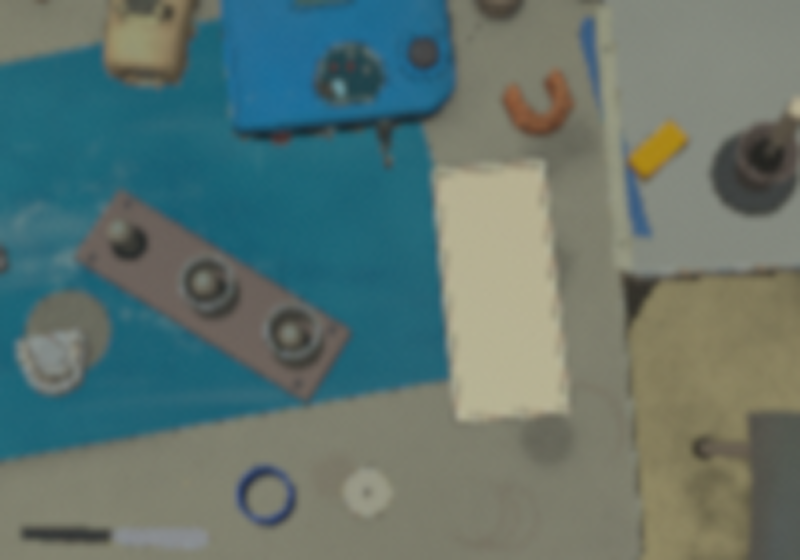

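Two rings on the rack: middle spindle at top px (202,191) and the end nearest the tray at (223,203); the third spindle (181,180) is empty. Both rings are plain steel, while blue and yellow ones stand off the rack. Now measuring the rim heights and poses.

Run:
```python
from h import *
import pickle; a,b=pickle.load(open("c0.pkl","rb"))
for n,c in (("scene",a),("top",b)):
    P=cloud(c); x,y,z=P[...,0],P[...,1],P[...,2]
    for nm,(cx,cy) in dict(s2=(457,267),s1=(510,345),s0=(575,415)).items():
        m=(np.hypot(x-cx,y-cy)<55)&(z>5)&(z<120)
        print(n,nm,"hist",np.histogram(z[m],bins=np.arange(5,120,5))[0])
    m=(z>15)&(np.hypot(x-603,y+187)<80)
    print(n,"holder",np.histogram(z[m],bins=np.arange(15,260,10))[0])
    hsv=cv2.cvtColor(c["frame"],cv2.COLOR_BGR2HSV)
    # tray: bright cream
    m=((hsv[...,2]>170)&(hsv[...,1]<90)&(x>380)&(x<640)&(y>-20)&(y<140)).astype(np.uint8)
    cs,_=cv2.findContours(m,cv2.RETR_EXTERNAL,cv2.CHAIN_APPROX_NONE); k=max(cs,key=cv2.contourArea)
    print(n,"tray px",cv2.boundingRect(k),cv2.contourArea(k))
    W=onz(c,k[:,0,:],12.)[:,:2].astype(np.float32); r=cv2.minAreaRect(W); print("tray",r)
    # rack: brownish-gray not teal
    m=((hsv[...,0]<25)|(hsv[...,0]>150)|(hsv[...,1]<70))&(x>400)&(x<680)&(y>180)&(y<480)&(z>7)&(z<95)
    m=m.astype(np.uint8)
    cs,_=cv2.findContours(m,cv2.RETR_EXTERNAL,cv2.CHAIN_APPROX_NONE); k=max(cs,key=cv2.contourArea)
    print("rack px",cv2.boundingRect(k))
    W=onz(c,k[:,0,:],12.)[:,:2].astype(np.float32); r=cv2.minAreaRect(W); print("rack",r)
    for name in ["tray"]: pass
```

```text
scene s2 hist [151 107  22  10  10  15  17  17  11  22  21  20  37  32  28  37   3   0
   0   0   0   0]
scene s1 hist [150 127  30  14   9  15  13  20  13  31  26  33  38  23   6   0   0   0
   0   0   0   0]
scene s0 hist [194 139  27   9   3   6  10   4   4   8   2  11   6  13   3   0   0   0
   0   0   0   0]
scene holder [22 19 15 18 34 68 34  4  5  6  4  6  9  9 14  7 12  9 11 18  0  0  0  0]
scene tray px (250, 163, 56, 54) 1368.0
tray ((505.0391845703125, 61.853153228759766), (247.7093505859375, 109.5238265991211), 1.5211223363876343)
rack px (170, 198, 76, 29)
rack ((529.6360473632812, 329.1225280761719), (267.35748291015625, 119.4135971069336), 55.79716873168945)
top s2 hist [106 143  70  11  13   7   6   4  11   7  10  12  15  18  22  27  12   0
   0   0   0   0]
top s1 hist [112 166  92  18   9   2   9  12   7  13  10  17  30  27  13   1   0   0
   0   0   0   0]
top s0 hist [134 221  81  13   5   2   1   6   1   3   2   3   6   5  14   1   1   0
   0   0   0   0]
top holder [29 10  4  5 21 77 62  2  3  2  1  3  5  4  8  7  4  5 10 23  2  0  0  0]
top tray px (260, 163, 31, 61) 1415.0
tray ((507.1917724609375, 62.69990539550781), (238.77957153320312, 96.72406768798828), 1.8981043100357056)
rack px (169, 168, 68, 52)
rack ((518.5150146484375, 340.3182373046875), (269.4444580078125, 81.76371002197266), 55.24784469604492)
```

```bash
cat >> h.py <<'E'
from scipy.optimize import least_squares
def fitc(p,R=None):
    c0=np.median(p,axis=0)
    if R is None: f=lambda q: np.hypot(*(p-q[:2]).T)-q[2]; q0=[*c0,25]
    else: f=lambda q: np.hypot(*(p-q[:2]).T)-R; q0=c0
    return least_squares(f,q0,loss='soft_l1').x
E
python3 - <<'E'
from h import *
from scipy.spatial.transform import Rotation as Ro
import pickle; a,b=pickle.load(open("c0.pkl","rb"))
for n,c in (("scene",a),("top",b)):
    P=cloud(c).reshape(-1,3)
    for nm,(cx,cy),z0 in (("s2tall",(464,262),84),("s1mid",(518,340),70),("s0",(573,418),76),):
        d=np.hypot(P[:,0]-cx,P[:,1]-cy)
        m=(d<38)&(np.abs(P[:,2]-z0)<6)
        q=P[m]; print(n,nm,m.sum(),"mean",q.mean(0).round(1),"fit24",fitc(q[:,:2],24).round(1) if nm!="s0" else "")
s=manip.state(); print(Ro.from_rotvec(s["tool_rot"]).as_matrix().round(3))
E
```

```text
scene s2tall 53 mean [462.8 258.   81.4] fit24 [463. 259.]
scene s1mid 73 mean [514.4 338.   68.5] fit24 [517.1 335.9]
scene s0 16 mean [568.4 416.8  73.5] fit24 
top s2tall 51 mean [465.9 261.2  82.9] fit24 [465.4 259.7]
top s1mid 68 mean [518.2 338.   69.2] fit24 [519.1 338.2]
top s0 20 mean [572.3 417.3  75.6] fit24 
[[-0.     0.269 -0.963]
 [ 0.001 -0.963 -0.269]
 [-1.    -0.001  0.   ]]
```

Tall ring is on spindle 2 (rim ≈83 mm, ≈(464,260)) and middle on spindle 1 (rim ≈69, ≈(518,338)); short is absent. Spindle 0 at (572,418) is consistent with 95 mm spacing. I'll travel high with the claw open.

>>> play_rows(
  commands=[
    {"tz": 0.1},
    {"tx": 0.1, "ty": 0.1, "tz": 0.18},
    {"tx": 0.2, "ty": 0.2, "tz": 0.2},
    {"tx": 0.3, "ty": 0.3, "tz": 0.2, "wz": 0.1},
    {"tx": 0.4, "ty": 0.4, "tz": 0.2, "wz": 0.2},
    {"tx": 0.46, "ty": 0.5, "tz": 0.2, "wz": 0.3},
    {"tx": 0.52, "ty": 0.6, "tz": 0.2, "wz": 0.4},
    {"tx": 0.56, "ty": 0.7, "tz": 0.2, "wz": 0.467},
  ],
  claw=1,
  squeeze=40,
)

```text
$.commands[0]: bad value
```

```bash
python3 -c "
from h import *;st()"
```

```text
t 0.2 p [ 194.5 -697.9  230.6] r [ 2.076  0.285 -2.077] F [ 0.1  0.8 -0.6] g 85.7 q [ 1.21  0.59  0.05  1.61 -0.03  0.94 -0.03]
```

>>> play_rows(
  commands=[
    {"tx": 0, "ty": 0, "tz": 0.1, "wx": 0, "wy": 0, "wz": 0},
    {"tx": 0.1, "ty": 0.1, "tz": 0.18, "wx": 0, "wy": 0, "wz": 0},
    {"tx": 0.2, "ty": 0.2, "tz": 0.2, "wx": 0, "wy": 0, "wz": 0},
    {"tx": 0.3, "ty": 0.3, "tz": 0.2, "wx": 0, "wy": 0, "wz": 0.1},
    {"tx": 0.4, "ty": 0.4, "tz": 0.2, "wx": 0, "wy": 0, "wz": 0.2},
    {"tx": 0.46, "ty": 0.5, "tz": 0.2, "wx": 0, "wy": 0, "wz": 0.3},
    {"tx": 0.52, "ty": 0.6, "tz": 0.2, "wx": 0, "wy": 0, "wz": 0.4},
    {"tx": 0.56, "ty": 0.7, "tz": 0.2, "wx": 0, "wy": 0, "wz": 0.467},
  ],
  claw=1,
  squeeze=40,
)

```text
time: 1.2
ee_pos: [465.1, -367.8, 330.5]
tool_rot: [1.632, 0.868, -1.633]
wrist_force: [0.8, -0.2, 0.8]
grip_width: 85.4
```

```bash
python3 -c "
from h import *;st()"
```

```text
t 1.2 p [ 465.1 -367.8  330.5] r [ 1.632  0.868 -1.633] F [ 0.8 -0.2  0.8] g 85.4 q [ 0.74  0.33 -0.2   1.8   0.08  1.02 -0.08]
```

```bash
cat >> h.py <<'E'
def st():
    from scipy.spatial.transform import Rotation as Ro
    s=manip.state(); M=Ro.from_rotvec(s["tool_rot"]).as_matrix()
    print("t",round(s["time"],2),"p",s["ee_pos"].round(1),"xax",M[:,0].round(3),"jawyaw",round(np.degrees(np.arctan2(M[1,1],M[0,1])),1),"F",s["wrist_force"].round(1),"g",round(s["grip_width"],1),"q",s["joints"].round(2))
E
python3 -c "
from h import *;st()"
```

```text
t 1.2 p [ 465.1 -367.8  330.5] xax [-0.001  0.001 -1.   ] jawyaw -34.1 F [ 0.8 -0.2  0.8] g 85.4 q [ 0.74  0.33 -0.2   1.8   0.08  1.02 -0.08]
```

>>> play_rows(
  commands=[
    {"tx": 0.02, "ty": 0.1, "tz": 0, "wx": 0, "wy": 0, "wz": 0},
    {"tx": 0.04, "ty": 0.2, "tz": 0, "wx": 0, "wy": 0, "wz": 0},
    {"tx": 0.05, "ty": 0.3, "tz": 0, "wx": 0, "wy": 0, "wz": 0},
    {"tx": 0.06, "ty": 0.4, "tz": 0, "wx": 0, "wy": 0, "wz": 0},
    {"tx": 0.06, "ty": 0.5, "tz": 0, "wx": 0, "wy": 0, "wz": 0},
    {"tx": 0.06, "ty": 0.6, "tz": 0, "wx": 0, "wy": 0, "wz": 0},
    {"tx": 0.06, "ty": 0.7, "tz": 0, "wx": 0, "wy": 0, "wz": 0},
    {"tx": 0.06, "ty": 0.8, "tz": 0, "wx": 0, "wy": 0, "wz": 0},
  ],
)

```text
time: 2.2
ee_pos: [494.8, 33.6, 330.6]
tool_rot: [1.632, 0.867, -1.632]
wrist_force: [0.9, -0.2, -0.6]
grip_width: 85.1
```

```bash
python3 -c "
from h import *;st()"
```

```text
t 2.2 p [494.8  33.6 330.6] xax [-0.  0. -1.] jawyaw -34.1 F [ 0.9 -0.2 -0.6] g 85.1 q [ 0.19  0.21 -0.41  1.99  0.1   0.97 -0.86]
```

>>> play_rows(
  commands=[
    {"tx": 0, "ty": 0.1, "tz": 0, "wx": 0, "wy": 0, "wz": 0},
    {"tx": -0.02, "ty": 0.2, "tz": 0, "wx": 0, "wy": 0, "wz": 0},
    {"tx": -0.04, "ty": 0.3, "tz": -0.06, "wx": 0, "wy": 0, "wz": 0},
    {"tx": -0.06, "ty": 0.4, "tz": -0.14, "wx": 0, "wy": 0, "wz": 0},
    {"tx": -0.062, "ty": 0.453, "tz": -0.22, "wx": 0, "wy": 0, "wz": 0},
    {"tx": -0.062, "ty": 0.453, "tz": -0.3, "wx": 0, "wy": 0, "wz": 0},
    {"tx": -0.062, "ty": 0.453, "tz": -0.36, "wx": 0, "wy": 0, "wz": 0},
    {"tx": -0.062, "ty": 0.453, "tz": -0.36, "wx": 0, "wy": 0, "wz": 0},
  ],
)

```text
time: 3.2
ee_pos: [462.2, 259.0, 148.6]
tool_rot: [1.627, 0.867, -1.637]
wrist_force: [0.1, 0.3, 0.3]
grip_width: 85.0
```

```bash
python3 -c "
from h import *;st()
a=grab('scene');b=grab('top');crop(a,150,130,310,250,5,'pics/s2.png');crop(b,150,130,310,250,5,'pics/t2.png')"
```

```text
t 3.2 p [462.2 259.  148.6] xax [-0.005 -0.003 -1.   ] jawyaw -34.1 F [0.1 0.3 0.3] g 85.0 q [-0.28  0.5  -0.42  2.1   0.34  0.62 -1.53]
```

View pics/s2.png

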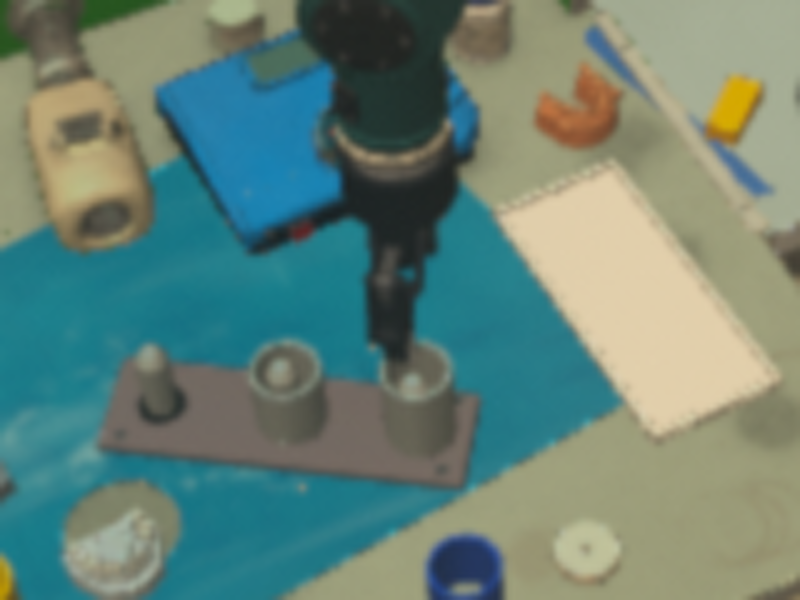

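The gripper is above the tall ring at crop px (415,370), straddling it. Going down.

>>> play_rows(
  commands=[
    {"tx": 0.004, "ty": 0.002, "tz": -0.06, "wx": 0, "wy": 0, "wz": 0},
    {"tx": 0.004, "ty": 0.002, "tz": -0.12, "wx": 0, "wy": 0, "wz": 0},
    {"tx": 0.004, "ty": 0.002, "tz": -0.16, "wx": 0, "wy": 0, "wz": 0},
    {"tx": 0.004, "ty": 0.002, "tz": -0.19, "wx": 0, "wy": 0, "wz": 0},
    {"tx": 0.004, "ty": 0.002, "tz": -0.214, "wx": 0, "wy": 0, "wz": 0},
    {"tx": 0.004, "ty": 0.002, "tz": -0.214, "wx": 0, "wy": 0, "wz": 0},
  ],
)

```text
time: 4.05
ee_pos: [466.2, 261.4, 44.0]
tool_rot: [1.633, 0.867, -1.632]
wrist_force: [0.3, -0.1, 0.6]
grip_width: 85.8
```

>>> play_rows(
  commands=[
    {"tx": 0, "ty": 0, "tz": 0, "wx": 0, "wy": 0, "wz": 0},
    {"tx": 0, "ty": 0, "tz": 0, "wx": 0, "wy": 0, "wz": 0},
    {"tx": 0, "ty": 0, "tz": 0, "wx": 0, "wy": 0, "wz": 0},
    {"tx": 0, "ty": 0, "tz": 0, "wx": 0, "wy": 0, "wz": 0},
    {"tx": 0, "ty": 0, "tz": 0, "wx": 0, "wy": 0, "wz": 0},
    {"tx": 0, "ty": 0, "tz": 0, "wx": 0, "wy": 0, "wz": 0},
  ],
  claw=0.4,
  squeeze=40,
)

```text
time: 4.8
ee_pos: [466.7, 261.7, 44.7]
tool_rot: [1.634, 0.867, -1.631]
wrist_force: [0.4, -0.7, 6.3]
grip_width: 50.1
```

```bash
python3 -c "
from h import *;st()"
```

```text
t 4.8 p [466.7 261.7  44.7] xax [ 0.001  0.001 -1.   ] jawyaw -34.1 F [ 0.4 -0.7  6.3] g 50.1 q [-0.39  0.66 -0.29  2.14  0.47  0.4  -1.65]
```

>>> play_rows(
  commands=[
    {"tx": 0, "ty": 0, "tz": 0.04, "wx": 0, "wy": 0, "wz": 0},
    {"tx": 0, "ty": 0, "tz": 0.08, "wx": 0, "wy": 0, "wz": 0},
    {"tx": 0, "ty": 0, "tz": 0.13, "wx": 0, "wy": 0, "wz": 0},
    {"tx": 0, "ty": 0, "tz": 0.18, "wx": 0, "wy": 0, "wz": 0},
    {"tx": 0, "ty": 0, "tz": 0.23, "wx": 0, "wy": 0, "wz": 0},
    {"tx": 0, "ty": 0, "tz": 0.24, "wx": 0, "wy": 0, "wz": 0},
  ],
)

```text
time: 5.55
ee_pos: [467.3, 262.0, 165.9]
tool_rot: [1.637, 0.867, -1.629]
wrist_force: [-0.2, 0.3, -1.5]
grip_width: 50.2
```

```bash
python3 -c "
from h import *;st()
a=grab('scene');b=grab('top');crop(a,150,130,310,250,5,'pics/s3.png')"
```

```text
t 5.55 p [467.3 262.  165.9] xax [ 0.004  0.002 -1.   ] jawyaw -34.1 F [-0.2  0.3 -1.5] g 50.2 q [-0.26  0.48 -0.44  2.08  0.33  0.65 -1.52]
```

View pics/s3.png

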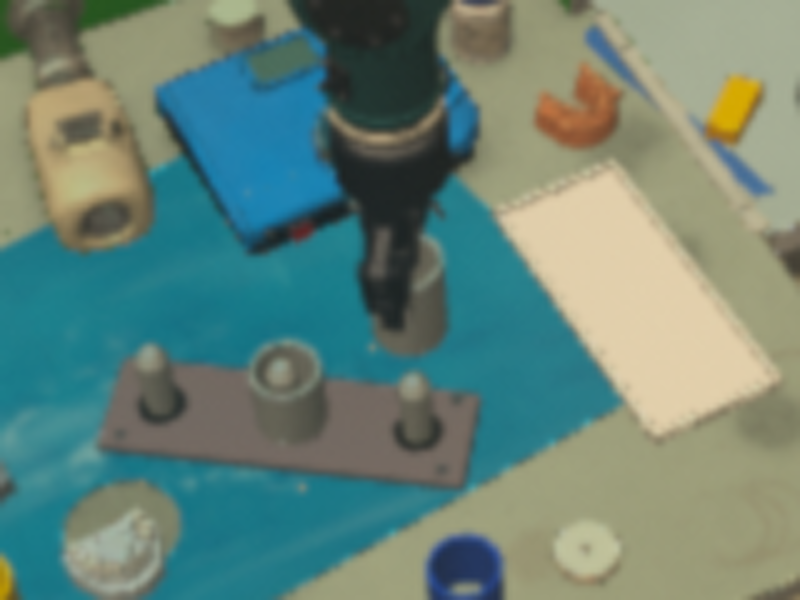

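The ring is held clear of its spindle. Moving over the tray to (460,62).

>>> play_rows(
  commands=[
    {"tx": 0, "ty": -0.06, "tz": 0, "wx": 0, "wy": 0, "wz": 0},
    {"tx": 0, "ty": -0.14, "tz": 0, "wx": 0, "wy": 0, "wz": 0},
    {"tx": -0.007, "ty": -0.22, "tz": 0, "wx": 0, "wy": 0, "wz": 0},
    {"tx": -0.014, "ty": -0.3, "tz": 0, "wx": 0, "wy": 0, "wz": 0},
    {"tx": -0.014, "ty": -0.36, "tz": -0.04, "wx": 0, "wy": 0, "wz": 0},
    {"tx": -0.014, "ty": -0.4, "tz": -0.08, "wx": 0, "wy": 0, "wz": 0},
    {"tx": -0.014, "ty": -0.4, "tz": -0.13, "wx": 0, "wy": 0, "wz": 0},
    {"tx": -0.014, "ty": -0.4, "tz": -0.16, "wx": 0, "wy": 0, "wz": 0},
  ],
)

```text
time: 6.65
ee_pos: [458.5, 60.9, 82.8]
tool_rot: [1.632, 0.867, -1.634]
wrist_force: [-0.8, -0.3, -1.1]
grip_width: 50.3
```

```bash
python3 -c "
from h import *;st()"
```

```text
t 6.65 p [458.5  60.9  82.8] xax [-0.001  0.    -1.   ] jawyaw -34.1 F [-0.8 -0.3 -1.1] g 50.3 q [ 0.01  0.54 -0.32  2.28  0.46  0.37 -1.29]
```

>>> play_rows(
  commands=[
    {"tx": 0.002, "ty": 0.002, "tz": -0.03, "wx": 0, "wy": 0, "wz": 0},
    {"tx": 0.002, "ty": 0.002, "tz": -0.055, "wx": 0, "wy": 0, "wz": 0},
    {"tx": 0.002, "ty": 0.002, "tz": -0.07, "wx": 0, "wy": 0, "wz": 0},
    {"tx": 0.002, "ty": 0.002, "tz": -0.08, "wx": 0, "wy": 0, "wz": 0},
    {"tx": 0.002, "ty": 0.002, "tz": -0.086, "wx": 0, "wy": 0, "wz": 0},
    {"tx": 0.002, "ty": 0.002, "tz": -0.088, "wx": 0, "wy": 0, "wz": 0},
    {"tx": 0.002, "ty": 0.002, "tz": -0.088, "wx": 0, "wy": 0, "wz": 0},
  ],
)

```text
time: 7.52
ee_pos: [459.6, 61.9, 39.0]
tool_rot: [1.633, 0.867, -1.634]
wrist_force: [-0.5, -1.3, -1.7]
grip_width: 49.9
```

```bash
python3 -c "
from h import *;st()"
```

```text
t 7.53 p [459.6  61.9  39. ] xax [-0.001  0.001 -1.   ] jawyaw -34.1 F [-0.5 -1.3 -1.7] g 49.9 q [-0.06  0.63 -0.23  2.3   0.53  0.26 -1.35]
```

>>> play_rows(
  commands=[
    {"tx": 0, "ty": 0, "tz": -0.002, "wx": 0, "wy": 0, "wz": 0},
    {"tx": 0, "ty": 0, "tz": -0.003, "wx": 0, "wy": 0, "wz": 0},
    {"tx": 0, "ty": 0, "tz": -0.003, "wx": 0, "wy": 0, "wz": 0},
  ],
)

```text
time: 7.9
ee_pos: [459.7, 61.8, 37.7]
tool_rot: [1.633, 0.866, -1.634]
wrist_force: [0.3, -0.5, 2.7]
grip_width: 50.2
```

>>> play_rows(
  commands=[
    {"tx": 0, "ty": 0, "tz": 0, "wx": 0, "wy": 0, "wz": 0},
    {"tx": 0, "ty": 0, "tz": 0, "wx": 0, "wy": 0, "wz": 0},
    {"tx": 0, "ty": 0, "tz": 0, "wx": 0, "wy": 0, "wz": 0},
    {"tx": 0, "ty": 0, "tz": 0, "wx": 0, "wy": 0, "wz": 0},
    {"tx": 0, "ty": 0, "tz": 0.04, "wx": 0, "wy": 0, "wz": 0},
    {"tx": 0, "ty": 0, "tz": 0.12, "wx": 0, "wy": 0, "wz": 0},
    {"tx": 0, "ty": 0, "tz": 0.2, "wx": 0, "wy": 0, "wz": 0},
    {"tx": 0, "ty": 0, "tz": 0.25, "wx": 0, "wy": 0, "wz": 0},
  ],
  claw=1,
)

```text
time: 8.9
ee_pos: [460.1, 61.9, 164.4]
tool_rot: [1.634, 0.866, -1.632]
wrist_force: [0.1, -0.4, -0.7]
grip_width: 85.7
```

```bash
python3 -c "
from h import *;st()"
```

```text
t 8.9 p [460.1  61.9 164.4] xax [ 0.001  0.001 -1.   ] jawyaw -34.2 F [ 0.1 -0.4 -0.7] g 85.7 q [ 0.14  0.41 -0.47  2.23  0.34  0.57 -1.18]
```

>>> play_rows(
  commands=[
    {"tx": 0.02, "ty": 0.1, "tz": 0, "wx": 0, "wy": 0, "wz": 0},
    {"tx": 0.04, "ty": 0.2, "tz": 0, "wx": 0, "wy": 0, "wz": 0},
    {"tx": 0.06, "ty": 0.3, "tz": 0, "wx": 0, "wy": 0, "wz": 0},
    {"tx": 0.08, "ty": 0.4, "tz": 0, "wx": 0, "wy": 0, "wz": 0},
    {"tx": 0.1, "ty": 0.5, "tz": 0, "wx": 0, "wy": 0, "wz": 0},
    {"tx": 0.116, "ty": 0.552, "tz": 0, "wx": 0, "wy": 0, "wz": 0},
    {"tx": 0.116, "ty": 0.552, "tz": -0.03, "wx": 0, "wy": 0, "wz": 0},
    {"tx": 0.116, "ty": 0.552, "tz": -0.04, "wx": 0, "wy": 0, "wz": 0},
  ],
)

```text
time: 9.9
ee_pos: [516.9, 335.2, 142.4]
tool_rot: [1.63, 0.863, -1.636]
wrist_force: [0.5, 0.8, 0.4]
grip_width: 85.3
```

```bash
python3 -c "
from h import *;st()
a=grab('scene');b=grab('top');crop(a,150,130,310,250,5,'pics/s4.png');crop(b,150,130,310,250,5,'pics/t4.png')
for n,c in (('scene',a),('top',b)):
    P=cloud(c).reshape(-1,3); d=np.hypot(P[:,0]-460,P[:,1]-62); q=P[(d<38)&(np.abs(P[:,2]-77)<6)]
    print(n,len(q),q.mean(0).round(1),fitc(q[:,:2],24).round(1))
"
```

```text
t 9.9 p [516.9 335.2 142.4] xax [-0.002 -0.003 -1.   ] jawyaw -34.2 F [0.5 0.8 0.4] g 85.3 q [-0.35  0.6  -0.43  1.91  0.37  0.71 -1.59]
scene 45 [455.9  60.9  75.2] [454.7  60.3]<string>:6: RuntimeWarning: Mean of empty slice.
  ret = um.true_divide(
  return _methods._mean(a, axis=axis, dtype=dtype,
Traceback (most recent call last):
  File "h.py", line 34, in fitc
    return least_squares(f,q0,loss='soft_l1').x
           ~~~~~~~~~~~~~^^^^^^^^^^^^^^^^^^^^^
ValueError: Initial guess is outside of provided bounds
```

View pics/s4.png

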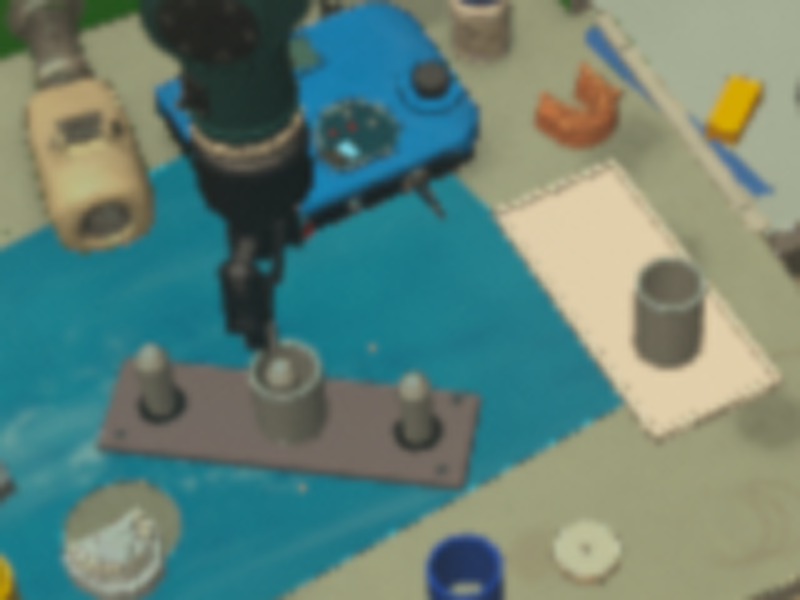

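The tall ring stands upright in the tray at crop (668,310). Now going down on the middle ring.

>>> play_rows(
  commands=[
    {"tx": 0.003, "ty": 0.006, "tz": -0.03, "wx": 0, "wy": 0, "wz": 0},
    {"tx": 0.003, "ty": 0.006, "tz": -0.08, "wx": 0, "wy": 0, "wz": 0},
    {"tx": 0.003, "ty": 0.006, "tz": -0.13, "wx": 0, "wy": 0, "wz": 0},
    {"tx": 0.003, "ty": 0.006, "tz": -0.17, "wx": 0, "wy": 0, "wz": 0},
    {"tx": 0.003, "ty": 0.006, "tz": -0.2, "wx": 0, "wy": 0, "wz": 0},
    {"tx": 0.003, "ty": 0.006, "tz": -0.215, "wx": 0, "wy": 0, "wz": 0},
    {"tx": 0.003, "ty": 0.006, "tz": -0.215, "wx": 0, "wy": 0, "wz": 0},
  ],
)

```text
time: 10.88
ee_pos: [518.6, 337.8, 35.0]
tool_rot: [1.631, 0.862, -1.637]
wrist_force: [0.1, 0.3, 0.5]
grip_width: 85.3
```

>>> play_rows(
  commands=[
    {"tx": 0, "ty": 0, "tz": 0, "wx": 0, "wy": 0, "wz": 0},
    {"tx": 0, "ty": 0, "tz": 0, "wx": 0, "wy": 0, "wz": 0},
    {"tx": 0, "ty": 0, "tz": 0, "wx": 0, "wy": 0, "wz": 0},
    {"tx": 0, "ty": 0, "tz": 0, "wx": 0, "wy": 0, "wz": 0},
    {"tx": 0, "ty": 0, "tz": 0, "wx": 0, "wy": 0, "wz": 0},
    {"tx": 0, "ty": 0, "tz": 0, "wx": 0, "wy": 0, "wz": 0},
  ],
  claw=0.4,
  squeeze=40,
)

```text
time: 11.62
ee_pos: [519.2, 338.3, 35.9]
tool_rot: [1.632, 0.863, -1.635]
wrist_force: [0.1, -1.1, 6.2]
grip_width: 50.2
```

>>> play_rows(
  commands=[
    {"tx": 0, "ty": 0, "tz": 0.04, "wx": 0, "wy": 0, "wz": 0},
    {"tx": 0, "ty": 0, "tz": 0.08, "wx": 0, "wy": 0, "wz": 0},
    {"tx": 0, "ty": 0, "tz": 0.13, "wx": 0, "wy": 0, "wz": 0},
    {"tx": 0, "ty": 0, "tz": 0.18, "wx": 0, "wy": 0, "wz": 0},
    {"tx": 0, "ty": 0, "tz": 0.22, "wx": 0, "wy": 0, "wz": 0},
    {"tx": 0, "ty": 0, "tz": 0.26, "wx": 0, "wy": 0, "wz": 0},
    {"tx": 0, "ty": 0, "tz": 0.26, "wx": 0, "wy": 0, "wz": 0},
  ],
)

```text
time: 12.5
ee_pos: [520.1, 339.2, 167.9]
tool_rot: [1.636, 0.863, -1.632]
wrist_force: [0.1, -0.1, -1.3]
grip_width: 50.4
```

```bash
python3 -c "
from h import *;st()
a=grab('scene');crop(a,150,130,310,250,5,'pics/s5.png')"
```

```text
t 12.5 p [520.1 339.2 167.9] xax [ 0.002 -0.    -1.   ] jawyaw -34.3 F [ 0.1 -0.1 -1.3] g 50.4 q [-0.33  0.57 -0.45  1.89  0.35  0.76 -1.58]
```

View pics/s5.png

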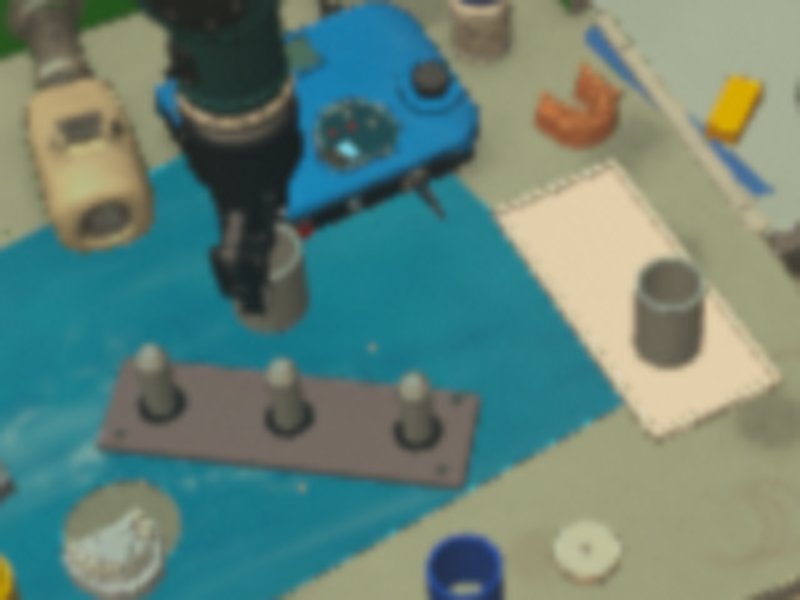

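>>> play_rows(
  commands=[
    {"tx": 0.02, "ty": -0.08, "tz": 0, "wx": 0, "wy": 0, "wz": 0},
    {"tx": 0.04, "ty": -0.18, "tz": 0, "wx": 0, "wy": 0, "wz": 0},
    {"tx": 0.06, "ty": -0.28, "tz": 0, "wx": 0, "wy": 0, "wz": 0},
    {"tx": 0.08, "ty": -0.38, "tz": 0, "wx": 0, "wy": 0, "wz": 0},
    {"tx": 0.08, "ty": -0.47, "tz": -0.02, "wx": 0, "wy": 0, "wz": 0},
    {"tx": 0.08, "ty": -0.53, "tz": -0.06, "wx": 0, "wy": 0, "wz": 0},
    {"tx": 0.08, "ty": -0.554, "tz": -0.1, "wx": 0, "wy": 0, "wz": 0},
    {"tx": 0.08, "ty": -0.554, "tz": -0.15, "wx": 0, "wy": 0, "wz": 0},
  ],
)

```text
time: 13.55
ee_pos: [558.9, 59.1, 90.1]
tool_rot: [1.634, 0.86, -1.638]
wrist_force: [0.1, 0.3, -1.6]
grip_width: 50.0
```

```bash
python3 -c "
from h import *;st()"
```

```text
t 13.55 p [558.9  59.1  90.1] xax [-0.001 -0.003 -1.   ] jawyaw -34.4 F [ 0.1  0.3 -1.6] g 50.0 q [ 0.09  0.62 -0.39  2.06  0.44  0.54 -1.21]
```

z needs −60.5 to reach about 29.5.

>>> play_rows(
  commands=[
    {"tx": 0.002, "ty": 0.005, "tz": -0.04, "wx": 0, "wy": 0, "wz": 0},
    {"tx": 0.002, "ty": 0.005, "tz": -0.08, "wx": 0, "wy": 0, "wz": 0},
    {"tx": 0.002, "ty": 0.005, "tz": -0.1, "wx": 0, "wy": 0, "wz": 0},
    {"tx": 0.002, "ty": 0.005, "tz": -0.112, "wx": 0, "wy": 0, "wz": 0},
    {"tx": 0.002, "ty": 0.005, "tz": -0.119, "wx": 0, "wy": 0, "wz": 0},
    {"tx": 0.002, "ty": 0.005, "tz": -0.122, "wx": 0, "wy": 0, "wz": 0},
    {"tx": 0.002, "ty": 0.005, "tz": -0.122, "wx": 0, "wy": 0, "wz": 0},
  ],
)

```text
time: 14.42
ee_pos: [560.2, 61.6, 29.4]
tool_rot: [1.634, 0.86, -1.638]
wrist_force: [-0.4, 0.4, -0.8]
grip_width: 50.6
```

```bash
python3 -c "
from h import *;st()"
```

```text
t 14.43 p [560.2  61.6  29.4] xax [-0.001 -0.003 -1.   ] jawyaw -34.4 F [-0.4  0.4 -0.8] g 50.6 q [ 0.03  0.71 -0.31  2.08  0.51  0.42 -1.28]
```

>>> play_rows(
  commands=[
    {"tx": 0, "ty": 0, "tz": -0.002, "wx": 0, "wy": 0, "wz": 0},
    {"tx": 0, "ty": 0, "tz": -0.002, "wx": 0, "wy": 0, "wz": 0},
  ],
)

```text
time: 14.68
ee_pos: [560.5, 61.6, 28.9]
tool_rot: [1.635, 0.859, -1.637]
wrist_force: [0.3, -0.5, 2.3]
grip_width: 50.1
```

>>> play_rows(
  commands=[
    {"tx": 0, "ty": 0, "tz": 0, "wx": 0, "wy": 0, "wz": 0},
    {"tx": 0, "ty": 0, "tz": 0, "wx": 0, "wy": 0, "wz": 0},
    {"tx": 0, "ty": 0, "tz": 0, "wx": 0, "wy": 0, "wz": 0},
    {"tx": 0, "ty": 0, "tz": 0, "wx": 0, "wy": 0, "wz": 0},
    {"tx": 0, "ty": 0, "tz": 0.05, "wx": 0, "wy": 0, "wz": 0},
    {"tx": 0, "ty": 0, "tz": 0.15, "wx": 0, "wy": 0, "wz": 0},
    {"tx": 0, "ty": 0, "tz": 0.25, "wx": 0, "wy": 0, "wz": 0},
    {"tx": 0, "ty": 0, "tz": 0.35, "wx": 0, "wy": 0, "wz": 0},
  ],
  claw=1,
)

```text
time: 15.68
ee_pos: [560.1, 61.5, 205.3]
tool_rot: [1.635, 0.86, -1.638]
wrist_force: [1.1, -0.1, -0.3]
grip_width: 85.4
```

>>> play_rows(
  commands=[
    {"tx": 0, "ty": 0, "tz": 0.1, "wx": 0, "wy": 0, "wz": 0},
    {"tx": 0, "ty": 0.1, "tz": 0.25, "wx": 0, "wy": 0, "wz": 0},
    {"tx": 0, "ty": 0.2, "tz": 0.3, "wx": 0, "wy": 0, "wz": 0},
    {"tx": 0, "ty": 0.3, "tz": 0.3, "wx": 0, "wy": 0, "wz": 0},
    {"tx": 0, "ty": 0.4, "tz": 0.3, "wx": 0, "wy": 0, "wz": 0},
    {"tx": 0, "ty": 0.4, "tz": 0.3, "wx": 0, "wy": 0, "wz": 0},
  ],
)

```text
time: 16.42
ee_pos: [557.8, 267.9, 355.9]
tool_rot: [1.631, 0.87, -1.631]
wrist_force: [0.3, -0.9, -0.5]
grip_width: 85.4
```

Run:
```python
from h import *
import pickle
st()
a=grab('scene');b=grab('top');pickle.dump((a,b),open("c1.pkl","wb"))
crop(a,230,80,390,200,5,'pics/s6.png');crop(b,230,120,390,240,5,'pics/t6.png')
for n,c in (('scene',a),('top',b)):
    P=cloud(c).reshape(-1,3)
    for x,y,z in ((457,61,77),(560,61,63)):
        d=np.hypot(P[:,0]-x,P[:,1]-y); q=P[(d<38)&(np.abs(P[:,2]-z)<6)]
        print(n,len(q),q.mean(0).round(1),fitc(q[:,:2],24).round(1) if len(q) else 0)
    d=np.hypot(P[:,0]-603,P[:,1]+187)
    for lo,hi in ((60,90),(130,150),(150,170),(170,190),(190,205),(205,225)):
        q=P[(d<60)&(P[:,2]>lo)&(P[:,2]<hi)]; print(n,lo,hi,len(q),q.mean(0).round(1) if len(q) else "")
```

```text
t 16.43 p [557.8 267.9 355.9] xax [-0.001  0.001 -1.   ] jawyaw -33.9 F [ 0.3 -0.9 -0.5] g 85.4 q [-0.08  0.39 -0.6   1.7   0.24  1.12 -1.35]
scene 46 [457.3  59.8  74.7] [455.3  60.6]
scene 38 [556.   62.5  60.6] [556.6  61.9]
scene 60 90 124 [ 613. -196.   72.]
scene 130 150 17 [ 604.4 -191.7  139.8]
scene 150 170 23 [ 606.8 -190.7  159.1]
scene 170 190 22 [ 606.9 -192.7  179. ]
scene 190 205 19 [ 610.  -192.4  198.3]
scene 205 225 13 [ 610.1 -194.4  209.6]
top 24 [452.4  76.   76.9] [457.3  61.5]
top 0 [nan nan nan] 0
top 60 90 157 [ 612.5 -194.2   73.6]
top 130 150 8 [ 606.1 -190.7  143.7]
top 150 170 11 [ 608.  -190.1  158.7]
top 170 190 12 [ 607.8 -190.1  180.2]
top 190 205 12 [ 609.7 -190.4  199.2]
top 205 225 25 [ 612.8 -195.   211. ]<stdin>:10: RuntimeWarning: Mean of empty slice.
  ret = um.true_divide(
```

View pics/s6.png

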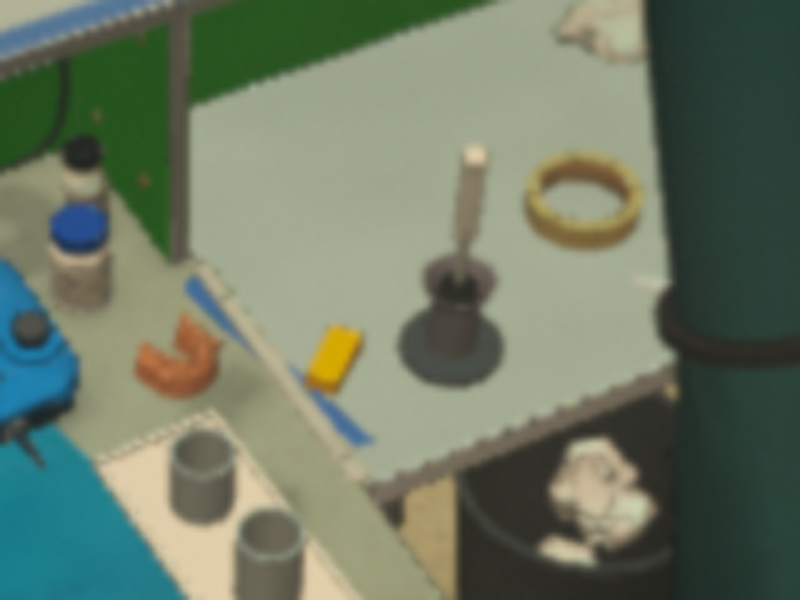

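View pics/t6.png

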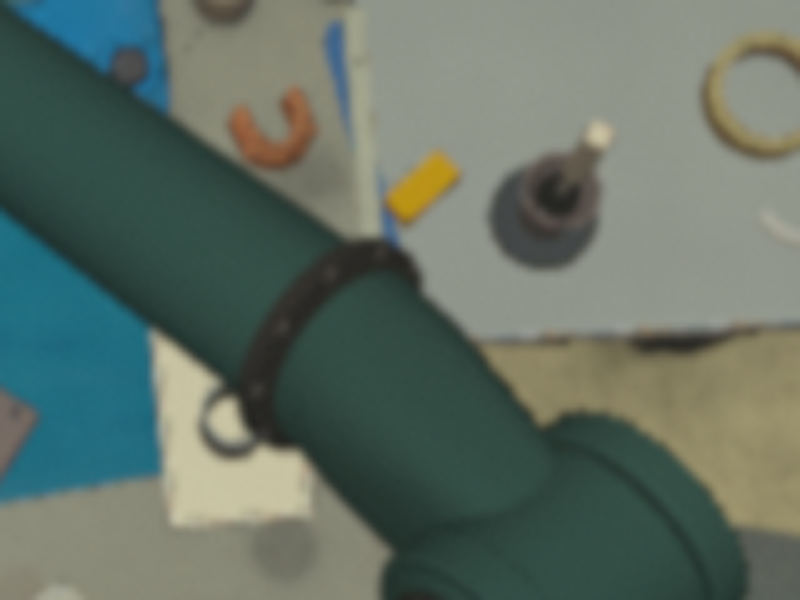

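The middle ring is standing at (203,475) and tall at (268,555) in the scene crop. The brush stands in the holder at crop (470,200), slightly leaning. Measuring its handle.

Run:
```python
from h import *
import pickle
a,b=pickle.load(open("c1.pkl","rb"))
a0,b0=pickle.load(open("c0.pkl","rb"))
for n,c,box in (('top',b,(330,135,360,180)),('scene',a,(305,100,340,160)),('top0',b0,(330,135,360,180)),('scene0',a0,(305,100,340,160))):
    x0,y0,x1,y1=box
    crop(c,*box,12,f'pics/z_{n}.png')
    f=cv2.resize(c["frame"][y0:y1,x0:x1],None,fx=8,fy=8,interpolation=cv2.INTER_CUBIC)
    g=f.min(2); m=(g>190).astype(np.uint8)
    cs,_=cv2.findContours(m,cv2.RETR_EXTERNAL,cv2.CHAIN_APPROX_NONE)
    cs=sorted(cs,key=cv2.contourArea)[-1:]
    for k in cs:
        uv=(k[:,0,:]+.5)/8-.5+[x0,y0]
        W=onz(c,uv,212.)[:,:2].astype(np.float32); M=cv2.moments(k)
        ctr=np.array([M['m10'],M['m01']])/M['m00']/8+[x0,y0]
        print(n,"top face",cv2.minAreaRect(W),"ctr px",ctr.round(1),onz(c,ctr,212.).round(1))
    # holder foot: dark pixels near plane
    P=cloud(c); g=c["frame"].max(2)
    m=((np.hypot(P[...,0]-608,P[...,1]+190)<75)&(P[...,2]<25)&(g<105)).astype(np.uint8)
    k=max(cv2.findContours(m,cv2.RETR_EXTERNAL,cv2.CHAIN_APPROX_NONE)[0],key=cv2.contourArea)
    W=onz(c,k[:,0,:],6.)[:,:2]; d=np.hypot(*(W-W.mean(0)).T)
    print("foot",fitc(W,43).round(1),fitc(W).round(1))
    Q=P.reshape(-1,3); q=Q[(np.hypot(Q[:,0]-610,Q[:,1]+193)<45)&(np.abs(Q[:,2]-78)<5)]
    print("mouth",len(q),fitc(q[:,:2]).round(1))
```

```text
foot [ 614.2 -196.7] [ 609.4 -192.4   37.7]
mouth 81 [ 613.8 -195.7   24.4]
foot [ 608.2 -193.8] [ 605.6 -191.3   37.9]
mouth 52 [ 611.6 -195.9   25.5]
foot [ 613. -195.] [ 610.4 -192.9   39.6]
mouth 87 [ 614.6 -195.7   25.1]
foot [ 608.1 -192.7] [ 605.1 -190.8   38.3]
mouth 52 [ 611.1 -196.7   26. ]
```

View pics/z_top.png

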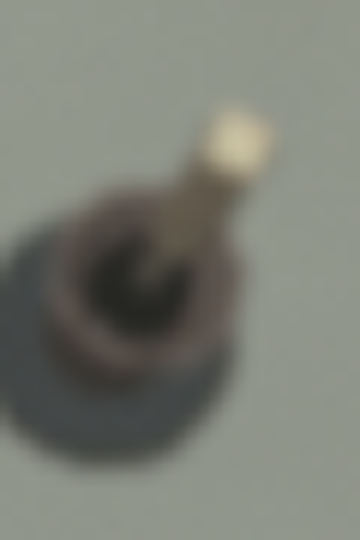

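View pics/z_scene.png

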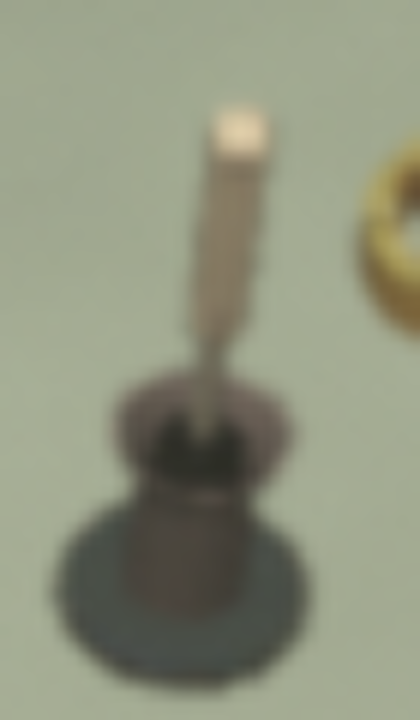

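Run:
```python
from h import *
import pickle
a,b=pickle.load(open("c1.pkl","rb"))
p=onz(b,(349.2,146.3),212.);q=onz(a,(324.4,110.3),212.);print(p.round(1),q.round(1))
# triangulate
o1,d1=rays(b,(349.2,146.3));o2,d2=rays(a,(324.4,110.3));d1=d1[0];d2=d2[0]
A=np.c_[d1,-d2]; s=np.linalg.lstsq(A,o2-o1,rcond=None)[0]; print((o1+s[0]*d1).round(1),(o2+s[1]*d2).round(1))
for n,c,box,ts in (('top',b,(342,138,358,154),(150,165,180,195)),('scene',a,(316,102,332,118),(165,180,195,210))):
    x0,y0,x1,y1=box
    f=cv2.resize(c["frame"][y0:y1,x0:x1],None,fx=16,fy=16,interpolation=cv2.INTER_CUBIC).min(2)
    for t in ts:
        cs=cv2.findContours((f>t).astype(np.uint8),cv2.RETR_EXTERNAL,cv2.CHAIN_APPROX_NONE)[0]
        if not cs: continue
        k=max(cs,key=cv2.contourArea); uv=(k[:,0,:]+.5)/16-.5+[x0,y0]
        W=onz(c,uv,212.)[:,:2].astype(np.float32); print(n,t,cv2.minAreaRect(W))
```

```text
[[ 612.8 -193.3  212. ]] [[ 608.9 -192.8  212. ]]
[ 614.2 -194.4  207.4] [ 613.1 -195.9  207.4]
top 150 ((613.4647216796875, -194.08428955078125), (10.366490364074707, 12.663541793823242), 84.26042175292969)
scene 165 ((607.8353881835938, -193.04942321777344), (5.458150386810303, 5.351531505584717), 3.279439687728882)
```

Holder ≈(612.5,−196), handle top ≈(612,−194,210), faces roughly along world x/y. So jaw yaw goes to 0, grip at z≈173.

>>> play_rows(
  commands=[
    {"tx": 0.01, "ty": -0.1, "tz": 0, "wx": 0, "wy": 0, "wz": 0.05},
    {"tx": 0.02, "ty": -0.22, "tz": 0, "wx": 0, "wy": 0, "wz": 0.1},
    {"tx": 0.04, "ty": -0.34, "tz": 0, "wx": 0, "wy": 0, "wz": 0.16},
    {"tx": 0.06, "ty": -0.46, "tz": 0, "wx": 0, "wy": 0, "wz": 0.22},
    {"tx": 0.08, "ty": -0.58, "tz": 0, "wx": 0, "wy": 0, "wz": 0.28},
    {"tx": 0.1, "ty": -0.7, "tz": 0, "wx": 0, "wy": 0, "wz": 0.34},
    {"tx": 0.108, "ty": -0.82, "tz": 0, "wx": 0, "wy": 0, "wz": 0.395},
    {"tx": 0.108, "ty": -0.9, "tz": 0, "wx": 0, "wy": 0, "wz": 0.395},
  ],
)

```text
time: 17.52
ee_pos: [611.7, -195.3, 353.9]
tool_rot: [1.215, 1.199, -1.223]
wrist_force: [-0.5, 0.3, 0.5]
grip_width: 85.5
```

```bash
python3 -c "
from h import *;st()"
```

```text
t 17.52 p [ 611.7 -195.3  353.9] xax [-0.001 -0.006 -1.   ] jawyaw -0.8 F [-0.5  0.3  0.5] g 85.5 q [ 0.66  0.43 -0.61  1.65  0.27  1.14 -0.03]
```

>>> play_rows(
  commands=[
    {"tx": 0, "ty": 0.002, "tz": -0.08, "wx": 0, "wy": 0, "wz": 0},
    {"tx": 0, "ty": 0.002, "tz": -0.16, "wx": 0, "wy": 0, "wz": 0},
    {"tx": 0, "ty": 0.002, "tz": -0.22, "wx": 0, "wy": 0, "wz": 0},
    {"tx": 0, "ty": 0.002, "tz": -0.24, "wx": 0, "wy": 0, "wz": 0},
    {"tx": 0, "ty": 0.002, "tz": -0.24, "wx": 0, "wy": 0, "wz": 0},
  ],
)

```text
time: 18.15
ee_pos: [611.0, -195.5, 233.6]
tool_rot: [1.215, 1.199, -1.225]
wrist_force: [-0.0, 0.7, 0.5]
grip_width: 85.2
```

```bash
python3 -c "
from h import *;st()
a=grab('scene');b=grab('top');crop(a,290,60,370,160,6,'pics/s7.png');crop(b,290,100,400,200,6,'pics/t7.png')"
```

```text
t 18.15 p [ 611.  -195.5  233.6] xax [-0.002 -0.006 -1.   ] jawyaw -0.9 F [-0.   0.7  0.5] g 85.2 q [ 0.63  0.54 -0.57  1.79  0.36  0.92 -0.11]
```

View pics/s7.png

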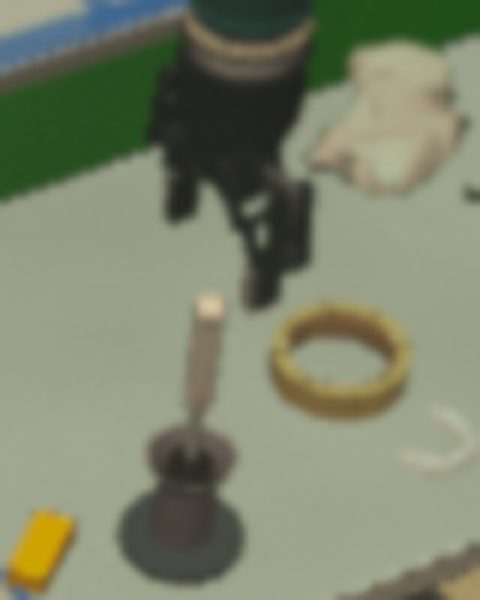

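View pics/t7.png

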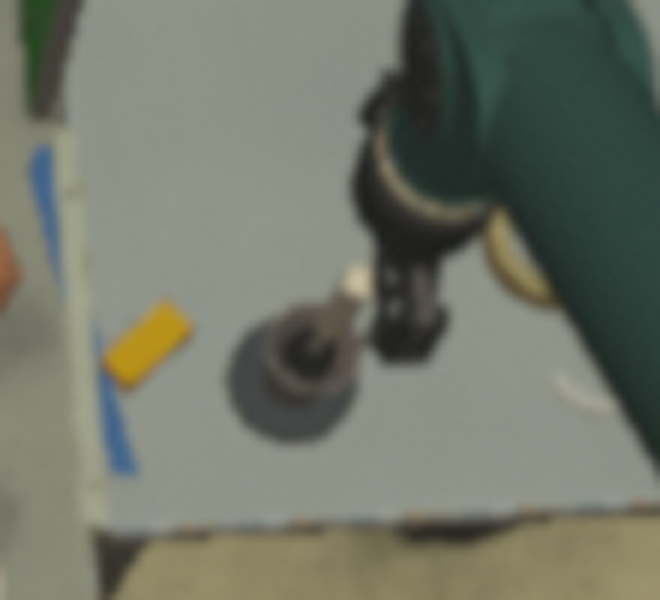

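```bash
python3 -c "
from h import *
a=grab('scene');b=grab('top')
for n,c,off in (('s',a,(290,60)),('t',b,(290,100))):
    for p in ((611,-195.5,233.6),(653,-195.5,240),(569,-195.5,240),(612,-194,212),(612,-194,173)):
        print(n,p,proj(c,p).round(1),((proj(c,p)-off)*6).round(0))
P=cloud(a).reshape(-1,3); q=P[(np.hypot(P[:,0]-611,P[:,1]+195)<110)&(P[:,2]>215)&(P[:,2]<270)]; print(len(q),q.min(0),q.max(0),np.median(q,0))
P=cloud(b).reshape(-1,3); q=P[(np.hypot(P[:,0]-611,P[:,1]+195)<110)&(P[:,2]>215)&(P[:,2]<270)]; print(len(q),q.min(0),q.max(0),np.median(q,0))
"
```

```text
s (611, -195.5, 233.6) [[325.3 105.3]] [[212. 272.]]
s (653, -195.5, 240) [[319.5  97.3]] [[177. 224.]]
s (569, -195.5, 240) [[331.6 110.8]] [[250. 305.]]
s (612, -194, 212) [[324.2 109.7]] [[205. 298.]]
s (612, -194, 173) [[323.2 117.5]] [[199. 345.]]
t (611, -195.5, 233.6) [[351.2 144.8]] [[367. 269.]]
t (653, -195.5, 240) [[350.4 132.4]] [[363. 195.]]
t (569, -195.5, 240) [[352.9 156.1]] [[377. 336.]]
t (612, -194, 212) [[349.4 146.5]] [[357. 279.]]
t (612, -194, 173) [[347.1 149.9]] [[342. 300.]]
54 [ 551.08075862 -206.42828614  244.47079221] [ 660.941058   -180.96886348  269.89200619] [ 651.21099937 -191.24100148  259.48598929]
10 [ 556.31213661 -186.80936794  247.76978955] [ 661.18971177 -180.1538304   268.38852631] [ 564.20795579 -185.11639438  262.71300001]
```

The finger tips at scene crop (180,215) and (262,300) straddle the handle top (209,305), and the projections agree. Descending and gripping.

>>> play_rows(
  commands=[
    {"tx": 0.002, "ty": 0.003, "tz": -0.04, "wx": 0, "wy": 0, "wz": 0},
    {"tx": 0.002, "ty": 0.003, "tz": -0.08, "wx": 0, "wy": 0, "wz": 0},
    {"tx": 0.002, "ty": 0.003, "tz": -0.12, "wx": 0, "wy": 0, "wz": 0},
    {"tx": 0.002, "ty": 0.003, "tz": -0.16, "wx": 0, "wy": 0, "wz": 0},
    {"tx": 0.002, "ty": 0.003, "tz": -0.16, "wx": 0, "wy": 0, "wz": 0},
  ],
)

```text
time: 18.98
ee_pos: [611.9, -192.8, 152.8]
tool_rot: [1.214, 1.2, -1.224]
wrist_force: [0.0, 0.2, 0.1]
grip_width: 85.3
```

>>> play_rows(
  commands=[
    {"tx": 0, "ty": 0, "tz": 0, "wx": 0, "wy": 0, "wz": 0},
    {"tx": 0, "ty": 0, "tz": 0, "wx": 0, "wy": 0, "wz": 0},
    {"tx": 0, "ty": 0, "tz": 0, "wx": 0, "wy": 0, "wz": 0},
    {"tx": 0, "ty": 0, "tz": 0, "wx": 0, "wy": 0, "wz": 0},
    {"tx": 0, "ty": 0, "tz": 0, "wx": 0, "wy": 0, "wz": 0},
    {"tx": 0, "ty": 0, "tz": 0, "wx": 0, "wy": 0, "wz": 0},
    {"tx": 0, "ty": 0, "tz": 0, "wx": 0, "wy": 0, "wz": 0},
    {"tx": 0, "ty": 0, "tz": 0, "wx": 0, "wy": 0, "wz": 0},
  ],
  claw=0,
  squeeze=50,
)

```text
time: 19.98
ee_pos: [612.9, -192.7, 153.6]
tool_rot: [1.215, 1.199, -1.223]
wrist_force: [0.6, 0.5, 4.6]
grip_width: 21.9
```

```bash
python3 -c "
from h import *;st()
a=grab('scene');crop(a,290,60,370,160,6,'pics/s8.png')"
```

```text
t 19.98 p [ 612.9 -192.7  153.6] xax [-0.001 -0.006 -1.   ] jawyaw -0.8 F [0.6 0.5 4.6] g 21.9 q [ 0.59  0.63 -0.52  1.85  0.44  0.78 -0.18]
```

View pics/s8.png

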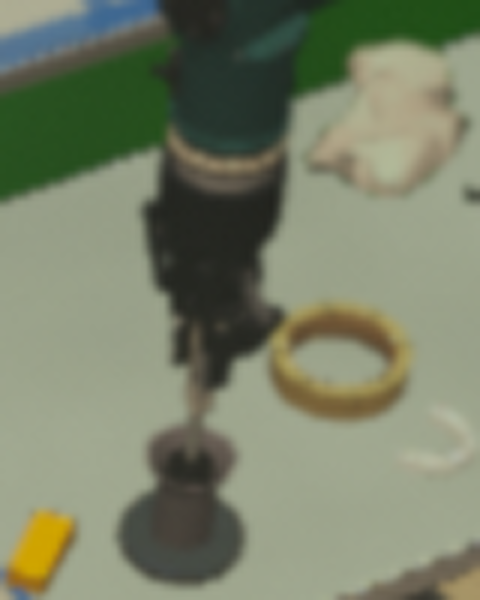

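>>> play_rows(
  commands=[
    {"tx": 0, "ty": 0, "tz": 0, "wx": 0, "wy": 0, "wz": 0},
    {"tx": 0, "ty": 0, "tz": 0, "wx": 0, "wy": 0, "wz": 0},
    {"tx": 0, "ty": 0, "tz": 0, "wx": 0, "wy": 0, "wz": 0},
  ],
)

```text
time: 20.4
ee_pos: [612.9, -192.7, 153.6]
tool_rot: [1.215, 1.199, -1.223]
wrist_force: [-0.1, 0.3, 3.4]
grip_width: 22.1
```

```bash
python3 -c "
from h import *;st()"
```

```text
t 20.4 p [ 612.9 -192.7  153.6] xax [-0.001 -0.006 -1.   ] jawyaw -0.8 F [-0.1  0.3  3.4] g 22.1 q [ 0.59  0.63 -0.52  1.85  0.44  0.78 -0.18]
```

Opening 22 mm means the jaws are on the corners. The scene view shows one face square-on to the camera, and both views suggest yaw ≈ −25°. Reopening, turning −25° and gripping again.

>>> play_rows(
  commands=[
    {"tx": 0, "ty": 0, "tz": 0, "wx": 0, "wy": 0, "wz": 0},
    {"tx": 0, "ty": 0, "tz": 0, "wx": 0, "wy": 0, "wz": 0},
    {"tx": 0, "ty": 0, "tz": 0, "wx": 0, "wy": 0, "wz": 0},
    {"tx": 0, "ty": 0, "tz": 0, "wx": 0, "wy": 0, "wz": -0.1},
    {"tx": 0, "ty": 0, "tz": 0, "wx": 0, "wy": 0, "wz": -0.2},
    {"tx": 0, "ty": 0, "tz": 0, "wx": 0, "wy": 0, "wz": -0.28},
    {"tx": 0, "ty": 0, "tz": 0, "wx": 0, "wy": 0, "wz": -0.28},
  ],
  claw=0.7,
)

```text
time: 21.28
ee_pos: [612.8, -192.7, 153.6]
tool_rot: [1.514, 0.97, -1.525]
wrist_force: [-0.4, -1.6, -0.0]
grip_width: 59.9
```

```bash
python3 -c "
from h import *;st()
a=grab('scene');b=grab('top');crop(a,290,60,370,160,6,'pics/s9.png')"
```

```text
t 21.27 p [ 612.8 -192.7  153.6] xax [-0.004 -0.005 -1.   ] jawyaw -24.8 F [-0.4 -1.6 -0. ] g 59.9 q [ 0.51  0.61 -0.41  1.85  0.34  0.76 -0.52]
```

View pics/s9.png

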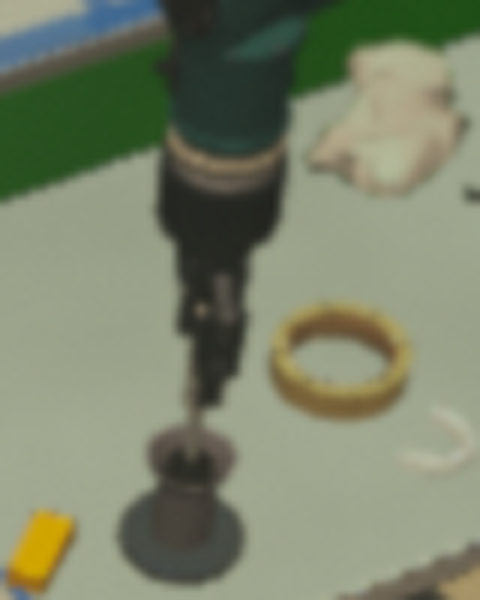

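>>> play_rows(
  commands=[
    {"tx": 0, "ty": 0, "tz": 0, "wx": 0, "wy": 0, "wz": 0},
    {"tx": 0, "ty": 0, "tz": 0, "wx": 0, "wy": 0, "wz": 0},
    {"tx": 0, "ty": 0, "tz": 0, "wx": 0, "wy": 0, "wz": 0},
    {"tx": 0, "ty": 0, "tz": 0, "wx": 0, "wy": 0, "wz": 0},
    {"tx": 0, "ty": 0, "tz": 0, "wx": 0, "wy": 0, "wz": 0},
    {"tx": 0, "ty": 0, "tz": 0, "wx": 0, "wy": 0, "wz": 0},
    {"tx": 0, "ty": 0, "tz": 0, "wx": 0, "wy": 0, "wz": 0},
  ],
  claw=0,
  squeeze=50,
)

```text
time: 22.25
ee_pos: [613.0, -192.8, 153.6]
tool_rot: [1.515, 0.97, -1.524]
wrist_force: [0.4, -0.3, 0.0]
grip_width: 17.6
```

```bash
python3 -c "
from h import *;st()"
```

```text
t 22.25 p [ 613.  -192.8  153.6] xax [-0.003 -0.005 -1.   ] jawyaw -24.8 F [ 0.4 -0.3  0. ] g 17.6 q [ 0.51  0.61 -0.41  1.85  0.35  0.76 -0.52]
```

Opening is 17.6 mm, so it's on the flats. Lifting straight up 140 mm.

>>> play_rows(
  commands=[
    {"tx": 0, "ty": 0, "tz": 0.03, "wx": 0, "wy": 0, "wz": 0},
    {"tx": 0, "ty": 0, "tz": 0.07, "wx": 0, "wy": 0, "wz": 0},
    {"tx": 0, "ty": 0, "tz": 0.12, "wx": 0, "wy": 0, "wz": 0},
    {"tx": 0, "ty": 0, "tz": 0.17, "wx": 0, "wy": 0, "wz": 0},
    {"tx": 0, "ty": 0, "tz": 0.22, "wx": 0, "wy": 0, "wz": 0},
    {"tx": 0, "ty": 0, "tz": 0.27, "wx": 0, "wy": 0, "wz": 0},
    {"tx": 0, "ty": 0, "tz": 0.28, "wx": 0, "wy": 0, "wz": 0},
  ],
)

```text
time: 23.12
ee_pos: [613.8, -192.3, 296.9]
tool_rot: [1.516, 0.967, -1.521]
wrist_force: [0.6, 0.4, -1.4]
grip_width: 17.5
```

```bash
python3 -c "
from h import *;st()
a=grab('scene');b=grab('top');crop(a,290,20,370,120,6,'pics/s10.png');crop(b,290,80,400,180,6,'pics/t10.png')
import pickle;pickle.dump((a,b),open('c2.pkl','wb'))"
```

```text
t 23.12 p [ 613.8 -192.3  296.9] xax [ 0.001 -0.006 -1.   ] jawyaw -24.7 F [ 0.6  0.4 -1.4] g 17.5 q [ 0.56  0.46 -0.47  1.72  0.24  1.02 -0.43]
```

View pics/s10.png

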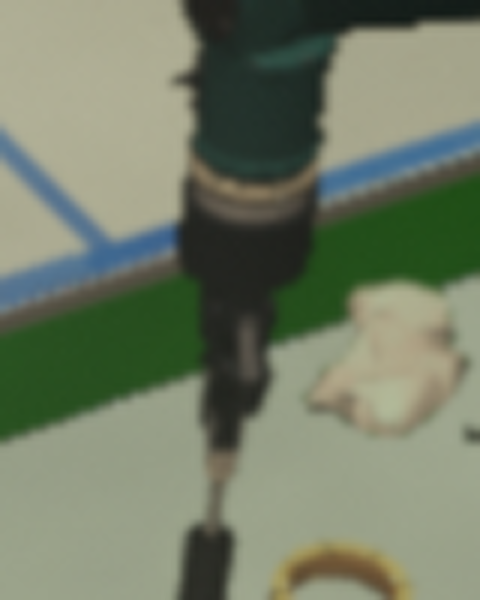

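View pics/t10.png

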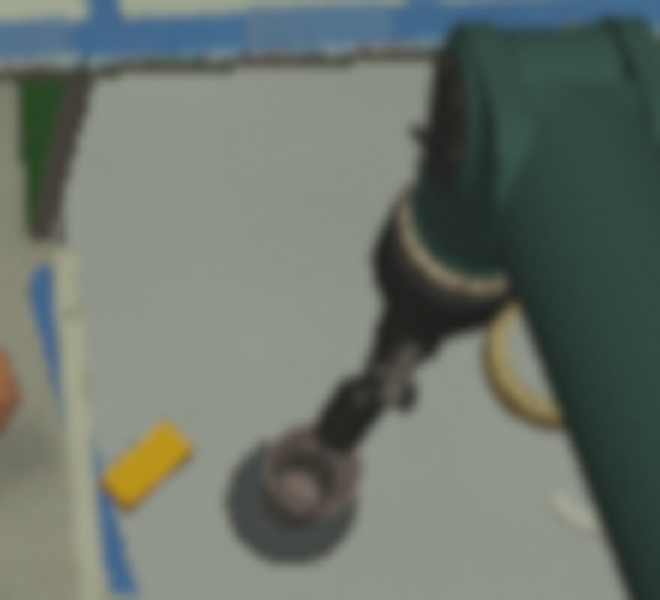

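```bash
python3 -c "
from h import *
import pickle;a,b=pickle.load(open('c2.pkl','rb'))
for n,c,o in (('s',a,(300,80)),('t',b,(320,130))):
    f=cv2.resize(c['frame'][o[1]:o[1]+70,o[0]:o[0]+60],None,fx=8,fy=8,interpolation=cv2.INTER_CUBIC)
    for z in (270,223,190,156):
        u=((proj(c,(613.8,-192.3,z))[0]-o+.5)*8).round().astype(int); cv2.circle(f,tuple(int(i) for i in u),3,(0,0,255),-1); print(n,z,u)
    cv2.imwrite(f'pics/br_{n}.png',f)
"
```

```text
s 270 [205 143]
s 223 [195 222]
s 190 [188 276]
s 156 [181 330]
t 270 [265  89]
t 223 [241 124]
t 190 [224 148]
t 156 [208 171]
```

View pics/br_s.png

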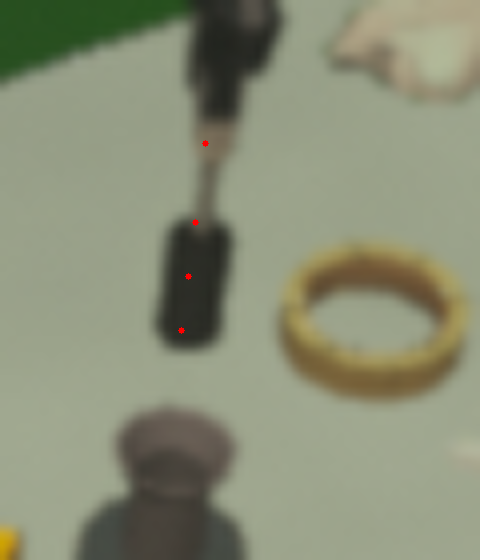

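View pics/br_t.png

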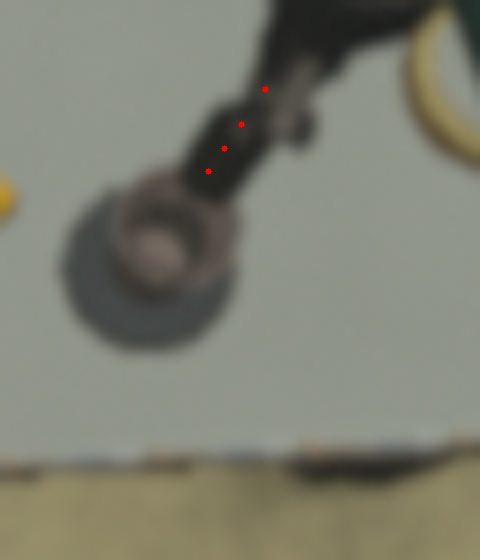

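```bash
python3 -c "
from h import *
a=grab('scene');b=grab('top')
crop(b,250,150,300,230,8,'pics/t11.png')
for n,c in (('scene',a),('top',b)):
    P=cloud(c).reshape(-1,3)
    for x,y,z in ((457,61,77),(560,61,63)):
        d=np.hypot(P[:,0]-x,P[:,1]-y); q=P[(d<38)&(np.abs(P[:,2]-z)<5)]
        print(n,len(q),q.mean(0).round(1),fitc(q[:,:2],24).round(1) if len(q) else 0)
for p in ((457.5,61.2,77),(559,62,63)): print(((proj(b,p)[0]-(250,150)+.5)*8).round(0))
"
```

```text
scene 41 [453.4  62.8  75.4] [455.5  60.1]
scene 33 [557.6  61.   60.6] [557.5  61.6]
top 40 [458.  62.  76.] [457.5  61.6]
top 36 [560.8  63.9  62.3] [558.8  62.9]
[217. 417.]
[200. 211.]
```

View pics/t11.png

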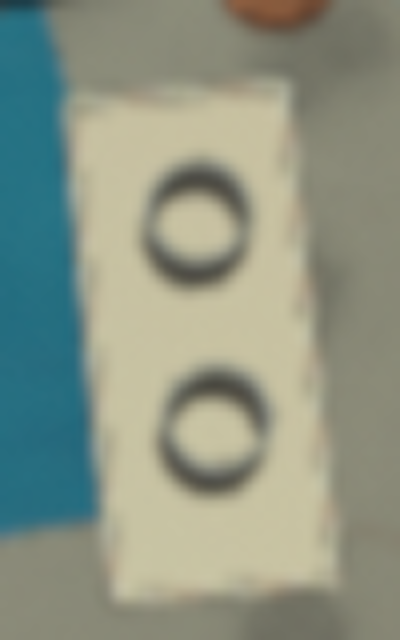

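>>> play_rows(
  commands=[
    {"tx": -0.03, "ty": 0.06, "tz": 0, "wx": 0, "wy": 0, "wz": 0},
    {"tx": -0.08, "ty": 0.14, "tz": 0, "wx": 0, "wy": 0, "wz": 0},
    {"tx": -0.14, "ty": 0.23, "tz": 0, "wx": 0, "wy": 0, "wz": 0},
    {"tx": -0.2, "ty": 0.32, "tz": 0, "wx": 0, "wy": 0, "wz": 0},
    {"tx": -0.25, "ty": 0.41, "tz": 0, "wx": 0, "wy": 0, "wz": 0},
    {"tx": -0.29, "ty": 0.48, "tz": 0, "wx": 0, "wy": 0, "wz": 0},
    {"tx": -0.311, "ty": 0.511, "tz": -0.02, "wx": 0, "wy": 0, "wz": 0},
    {"tx": -0.311, "ty": 0.511, "tz": -0.05, "wx": 0, "wy": 0, "wz": 0},
  ],
)

```text
time: 24.32
ee_pos: [455.5, 63.9, 267.1]
tool_rot: [1.511, 0.974, -1.524]
wrist_force: [0.2, -1.3, -0.7]
grip_width: 17.4
```

>>> play_rows(
  commands=[
    {"tx": 0, "ty": 0, "tz": 0, "wx": 0, "wy": 0, "wz": 0},
    {"tx": 0, "ty": 0, "tz": 0, "wx": 0, "wy": 0, "wz": 0},
  ],
)

```text
time: 24.58
ee_pos: [455.9, 63.0, 266.6]
tool_rot: [1.511, 0.973, -1.526]
wrist_force: [0.1, -0.5, -0.8]
grip_width: 17.4
```

```bash
cat > chk.py <<'E'
from h import *
import sys
st(); s=manip.state(); p=s["ee_pos"]
a=grab('scene');b=grab('top')
o=(250,120)
f=cv2.resize(a['frame'][o[1]:o[1]+100,o[0]:o[0]+80],None,fx=6,fy=6,interpolation=cv2.INTER_CUBIC)
for z in (p[2]-140.6,p[2]-74,p[2]-30):
    u=((proj(a,(p[0],p[1],z))[0]-o+.5)*6).round().astype(int); cv2.circle(f,tuple(int(i) for i in u),2,(0,0,255),-1)
cv2.imwrite(f'pics/chk_s{sys.argv[1]}.png',f)
crop(b,240,130,320,230,6,f'pics/chk_t{sys.argv[1]}.png')
E
python3 chk.py 1
```

```text
t 24.57 p [455.9  63.  266.6] xax [-0.007 -0.005 -1.   ] jawyaw -24.7 F [ 0.1 -0.5 -0.8] g 17.4 q [ 0.26  0.26 -0.59  2.12  0.2   0.82 -0.89]
```

View pics/chk_s1.png

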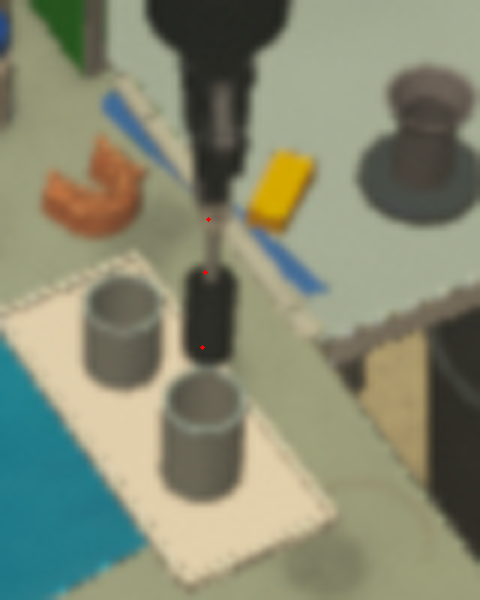

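View pics/chk_t1.png

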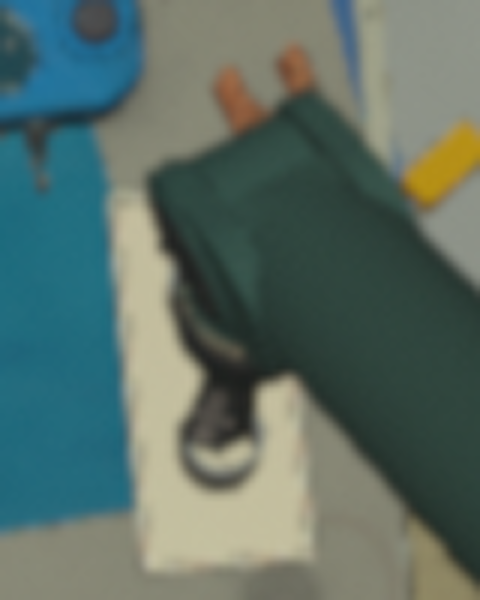

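>>> play_rows(
  commands=[
    {"tx": 0.004, "ty": 0, "tz": -0.05, "wx": 0, "wy": 0, "wz": 0},
    {"tx": 0.004, "ty": 0, "tz": -0.1, "wx": 0, "wy": 0, "wz": 0},
    {"tx": 0.004, "ty": 0, "tz": -0.13, "wx": 0, "wy": 0, "wz": 0},
    {"tx": 0.004, "ty": 0, "tz": -0.16, "wx": 0, "wy": 0, "wz": 0},
    {"tx": 0.004, "ty": 0, "tz": -0.19, "wx": 0, "wy": 0, "wz": 0},
    {"tx": 0.004, "ty": 0, "tz": -0.22, "wx": 0, "wy": 0, "wz": 0},
    {"tx": 0.004, "ty": 0, "tz": -0.229, "wx": 0, "wy": 0, "wz": 0},
    {"tx": 0.004, "ty": 0, "tz": -0.229, "wx": 0, "wy": 0, "wz": 0},
  ],
)

```text
time: 25.68
ee_pos: [458.1, 63.3, 152.4]
tool_rot: [1.512, 0.973, -1.525]
wrist_force: [0.7, -0.6, -1.1]
grip_width: 17.0
```

```bash
python3 chk.py 2
```

```text
t 25.68 p [458.1  63.3 152.4] xax [-0.006 -0.005 -1.   ] jawyaw -24.7 F [ 0.7 -0.6 -1.1] g 17.0 q [ 0.14  0.43 -0.49  2.23  0.38  0.56 -1.07]
```

View pics/chk_s2.png

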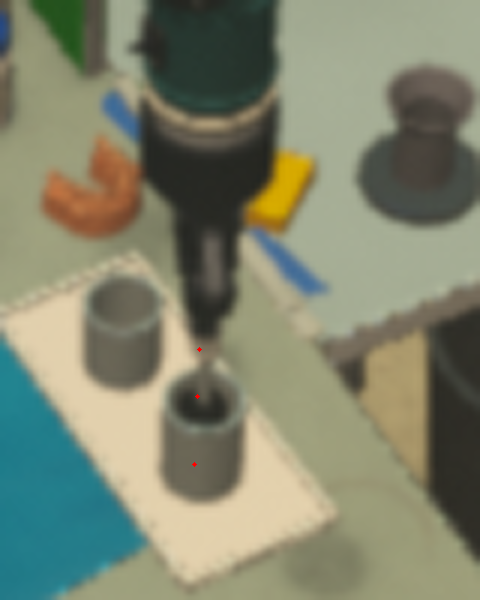

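The bristle head is inside the tall ring, stem emerging at (205,375). Going a bit deeper, then the up and down stroke.

>>> play_rows(
  commands=[
    {"tx": 0, "ty": 0, "tz": -0.007, "wx": 0, "wy": 0, "wz": 0},
    {"tx": 0, "ty": 0, "tz": -0.007, "wx": 0, "wy": 0, "wz": 0},
    {"tx": 0, "ty": 0, "tz": -0.007, "wx": 0, "wy": 0, "wz": 0},
  ],
)

```text
time: 26.15
ee_pos: [458.6, 63.4, 149.5]
tool_rot: [1.513, 0.972, -1.524]
wrist_force: [0.3, -0.0, -0.6]
grip_width: 17.6
```

>>> play_rows(
  commands=[
    {"tx": 0, "ty": 0, "tz": 0.04, "wx": 0, "wy": 0, "wz": 0},
    {"tx": 0, "ty": 0, "tz": 0.08, "wx": 0, "wy": 0, "wz": 0},
    {"tx": 0, "ty": 0, "tz": 0.12, "wx": 0, "wy": 0, "wz": 0},
    {"tx": 0, "ty": 0, "tz": 0.12, "wx": 0, "wy": 0, "wz": 0},
    {"tx": 0, "ty": 0, "tz": 0.12, "wx": 0, "wy": 0, "wz": 0},
  ],
)

```text
time: 26.78
ee_pos: [458.2, 63.1, 209.0]
tool_rot: [1.512, 0.972, -1.525]
wrist_force: [-0.2, -0.7, -1.8]
grip_width: 17.1
```

>>> play_rows(
  commands=[
    {"tx": 0, "ty": 0, "tz": -0.03, "wx": 0, "wy": 0, "wz": 0},
    {"tx": 0, "ty": 0, "tz": -0.06, "wx": 0, "wy": 0, "wz": 0},
    {"tx": 0, "ty": 0, "tz": -0.09, "wx": 0, "wy": 0, "wz": 0},
    {"tx": 0, "ty": 0, "tz": -0.11, "wx": 0, "wy": 0, "wz": 0},
    {"tx": 0, "ty": 0, "tz": -0.12, "wx": 0, "wy": 0, "wz": 0},
    {"tx": 0, "ty": 0, "tz": -0.12, "wx": 0, "wy": 0, "wz": 0},
    {"tx": 0, "ty": 0, "tz": -0.12, "wx": 0, "wy": 0, "wz": 0},
  ],
)

```text
time: 27.65
ee_pos: [458.5, 63.3, 149.4]
tool_rot: [1.513, 0.972, -1.524]
wrist_force: [1.0, -1.0, -1.3]
grip_width: 17.5
```

```bash
python3 chk.py 3
```

```text
t 27.65 p [458.5  63.3 149.4] xax [-0.004 -0.005 -1.   ] jawyaw -24.7 F [ 1.  -1.  -1.3] g 17.5 q [ 0.14  0.44 -0.49  2.24  0.39  0.55 -1.08]
```

View pics/chk_s3.png

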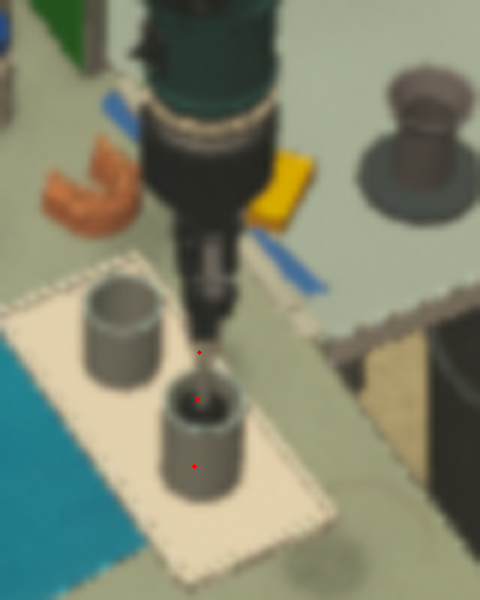

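Now over to the middle ring: up 100, across 101.

>>> play_rows(
  commands=[
    {"tx": 0, "ty": 0, "tz": 0.06, "wx": 0, "wy": 0, "wz": 0},
    {"tx": 0, "ty": 0, "tz": 0.12, "wx": 0, "wy": 0, "wz": 0},
    {"tx": 0, "ty": 0, "tz": 0.2, "wx": 0, "wy": 0, "wz": 0},
    {"tx": 0.03, "ty": 0, "tz": 0.21, "wx": 0, "wy": 0, "wz": 0},
    {"tx": 0.1, "ty": 0, "tz": 0.21, "wx": 0, "wy": 0, "wz": 0},
    {"tx": 0.17, "ty": 0.001, "tz": 0.21, "wx": 0, "wy": 0, "wz": 0},
    {"tx": 0.203, "ty": 0.001, "tz": 0.21, "wx": 0, "wy": 0, "wz": 0},
    {"tx": 0.203, "ty": 0.001, "tz": 0.21, "wx": 0, "wy": 0, "wz": 0},
  ],
)

```text
time: 28.75
ee_pos: [560.4, 63.6, 253.6]
tool_rot: [1.513, 0.972, -1.525]
wrist_force: [-0.7, 0.0, -0.6]
grip_width: 17.1
```

```bash
python3 chk.py 4
```

```text
t 28.75 p [560.4  63.6 253.6] xax [-0.005 -0.005 -1.   ] jawyaw -24.7 F [-0.7  0.  -0.6] g 17.1 q [ 0.23  0.41 -0.56  1.93  0.28  0.88 -0.91]
```

View pics/chk_s4.png

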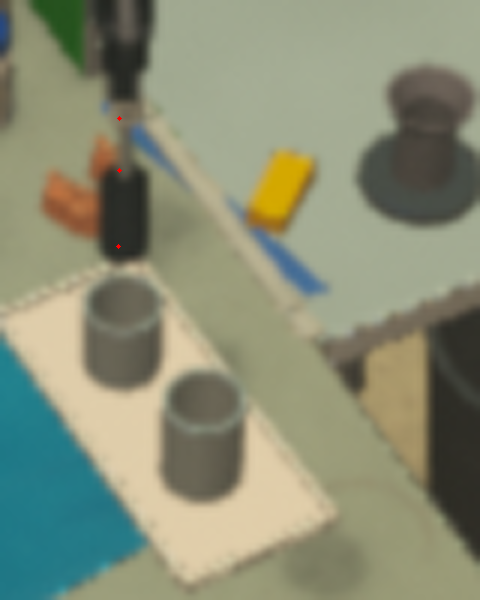

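The brush is aligned over the middle ring at (122,300). Scrubbing.

>>> play_rows(
  commands=[
    {"tx": 0, "ty": 0, "tz": -0.05, "wx": 0, "wy": 0, "wz": 0},
    {"tx": 0, "ty": 0, "tz": -0.09, "wx": 0, "wy": 0, "wz": 0},
    {"tx": 0, "ty": 0, "tz": -0.12, "wx": 0, "wy": 0, "wz": 0},
    {"tx": 0, "ty": 0, "tz": -0.15, "wx": 0, "wy": 0, "wz": 0},
    {"tx": 0, "ty": 0, "tz": -0.18, "wx": 0, "wy": 0, "wz": 0},
    {"tx": 0, "ty": 0, "tz": -0.208, "wx": 0, "wy": 0, "wz": 0},
    {"tx": 0, "ty": 0, "tz": -0.208, "wx": 0, "wy": 0, "wz": 0},
    {"tx": 0, "ty": 0, "tz": -0.208, "wx": 0, "wy": 0, "wz": 0},
  ],
)

```text
time: 29.85
ee_pos: [558.8, 63.9, 149.9]
tool_rot: [1.511, 0.973, -1.525]
wrist_force: [-0.2, 0.3, 0.0]
grip_width: 17.2
```

```bash
python3 chk.py 5
```

```text
t 29.85 p [558.8  63.9 149.9] xax [-0.006 -0.005 -1.   ] jawyaw -24.6 F [-0.2  0.3  0. ] g 17.2 q [ 0.16  0.54 -0.49  2.02  0.4   0.68 -1.02]
```

View pics/chk_s5.png

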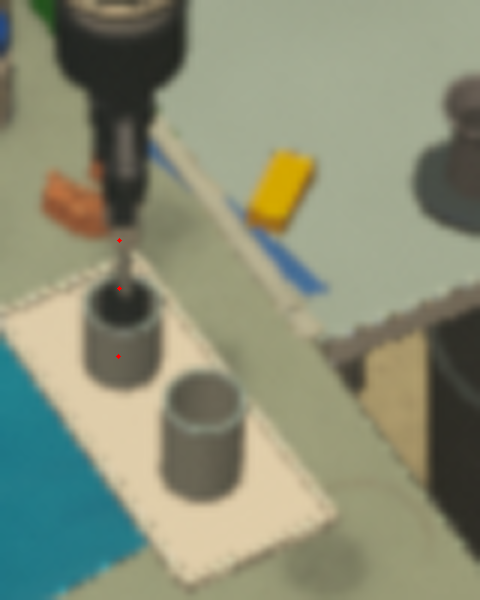

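The brush is in the middle ring. The holder has also shifted, from crop (417,180) to about (465,185), so it was knocked aside; I'll measure it again. Finishing the stroke first.

>>> play_rows(
  commands=[
    {"tx": 0, "ty": 0, "tz": 0.04, "wx": 0, "wy": 0, "wz": 0},
    {"tx": 0, "ty": 0, "tz": 0.08, "wx": 0, "wy": 0, "wz": 0},
    {"tx": 0, "ty": 0, "tz": 0.1, "wx": 0, "wy": 0, "wz": 0},
    {"tx": 0, "ty": 0, "tz": 0.1, "wx": 0, "wy": 0, "wz": 0},
    {"tx": 0, "ty": 0, "tz": 0.1, "wx": 0, "wy": 0, "wz": 0},
  ],
)

```text
time: 30.58
ee_pos: [558.5, 63.6, 199.8]
tool_rot: [1.511, 0.973, -1.526]
wrist_force: [-0.3, 0.3, -1.6]
grip_width: 17.5
```

>>> play_rows(
  commands=[
    {"tx": 0, "ty": 0, "tz": -0.03, "wx": 0, "wy": 0, "wz": 0},
    {"tx": 0, "ty": 0, "tz": -0.06, "wx": 0, "wy": 0, "wz": 0},
    {"tx": 0, "ty": 0, "tz": -0.09, "wx": 0, "wy": 0, "wz": 0},
    {"tx": 0, "ty": 0, "tz": -0.1, "wx": 0, "wy": 0, "wz": 0},
    {"tx": 0, "ty": 0, "tz": -0.1, "wx": 0, "wy": 0, "wz": 0},
    {"tx": 0, "ty": 0, "tz": -0.1, "wx": 0, "wy": 0, "wz": 0},
  ],
)

```text
time: 31.32
ee_pos: [559.0, 63.8, 150.1]
tool_rot: [1.512, 0.972, -1.525]
wrist_force: [0.7, 0.5, -1.1]
grip_width: 17.7
```

>>> play_rows(
  commands=[
    {"tx": 0, "ty": 0, "tz": 0.05, "wx": 0, "wy": 0, "wz": 0},
    {"tx": 0, "ty": 0, "tz": 0.1, "wx": 0, "wy": 0, "wz": 0},
    {"tx": 0, "ty": 0, "tz": 0.17, "wx": 0, "wy": 0, "wz": 0},
    {"tx": 0, "ty": 0, "tz": 0.24, "wx": 0, "wy": 0, "wz": 0},
    {"tx": 0, "ty": 0, "tz": 0.29, "wx": 0, "wy": 0, "wz": 0},
    {"tx": 0, "ty": 0, "tz": 0.29, "wx": 0, "wy": 0, "wz": 0},
  ],
)

```text
time: 32.08
ee_pos: [560.5, 64.5, 297.8]
tool_rot: [1.516, 0.969, -1.519]
wrist_force: [-0.0, -1.3, -0.3]
grip_width: 17.2
```

Run:
```python
from h import *
import pickle
st()
a=grab('scene');b=grab('top');pickle.dump((a,b),open("c3.pkl","wb"))
crop(a,240,80,400,200,5,'pics/s12.png');crop(b,240,120,400,240,5,'pics/t12.png')
P=cloud(a);g=a["frame"].max(2)
for n,c in (('scene',a),('top',b)):
    P=cloud(c);Q=P.reshape(-1,3)
    m=(Q[:,0]>480)&(Q[:,0]<720)&(Q[:,1]>-330)&(Q[:,1]<-120)&(np.abs(Q[:,2]-76)<6)
    q=Q[m]; print(n,len(q),q.mean(0).round(1),fitc(q[:,:2]).round(1))
```

```text
t 32.08 p [560.5  64.5 297.8] xax [ 0.001 -0.005 -1.   ] jawyaw -24.7 F [-0.  -1.3 -0.3] g 17.2 q [ 0.25  0.36 -0.59  1.89  0.25  0.96 -0.88]
scene 59 [ 591.3 -227.3   74.8] [ 585.6 -224.1   27.6]
top 60 [ 595.7 -233.    75.5] [ 588.9 -223.5   26.4]
```

View pics/s12.png

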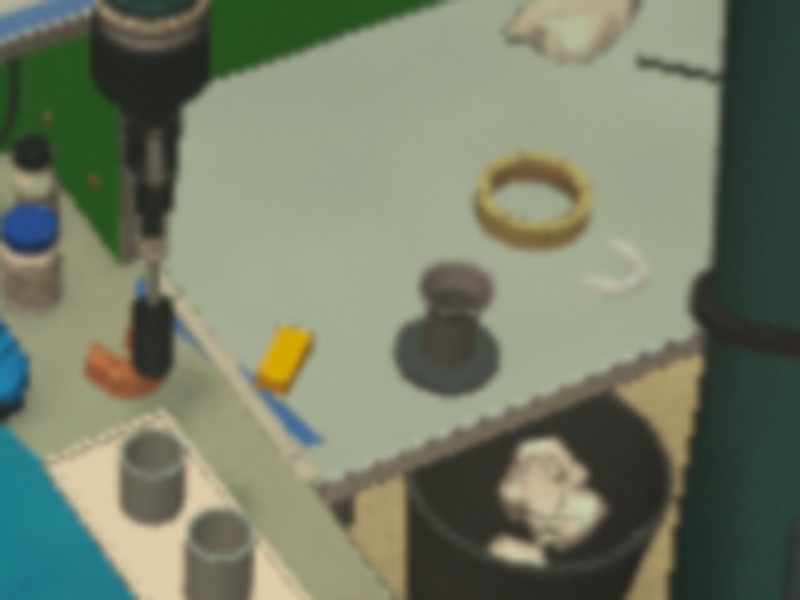

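View pics/t12.png

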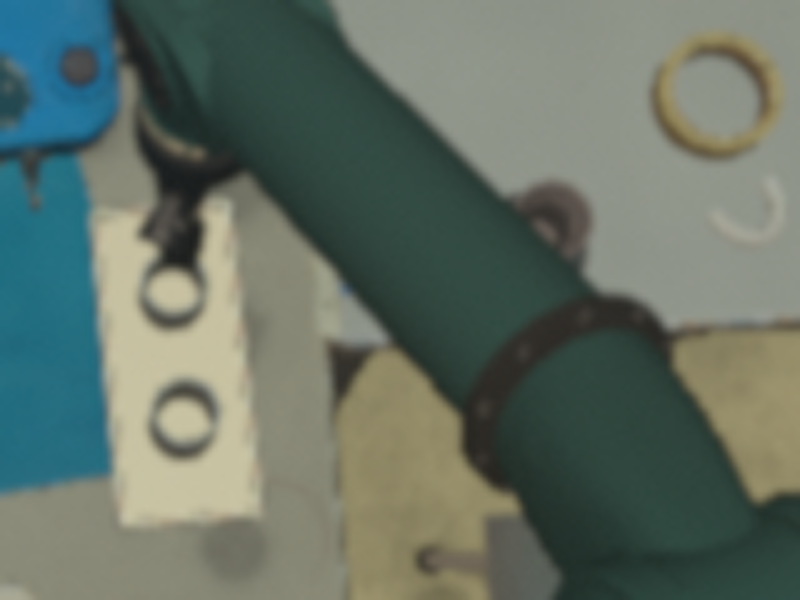

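Step 7 done; both rings still stand. The holder is now ≈(588,−224), upright, after a 37 mm shift. Carrying the brush above it and checking again.

>>> play_rows(
  commands=[
    {"tx": 0, "ty": -0.05, "tz": 0.01, "wx": 0, "wy": 0, "wz": 0},
    {"tx": 0.01, "ty": -0.13, "tz": 0.01, "wx": 0, "wy": 0, "wz": 0},
    {"tx": 0.02, "ty": -0.22, "tz": 0.01, "wx": 0, "wy": 0, "wz": 0},
    {"tx": 0.03, "ty": -0.31, "tz": 0.01, "wx": 0, "wy": 0, "wz": 0},
    {"tx": 0.04, "ty": -0.4, "tz": 0.01, "wx": 0, "wy": 0, "wz": 0},
    {"tx": 0.05, "ty": -0.49, "tz": 0, "wx": 0, "wy": 0, "wz": 0},
    {"tx": 0.057, "ty": -0.55, "tz": 0, "wx": 0, "wy": 0, "wz": 0},
    {"tx": 0.057, "ty": -0.573, "tz": 0, "wx": 0, "wy": 0, "wz": 0},
  ],
)

```text
time: 33.17
ee_pos: [585.8, -225.3, 292.8]
tool_rot: [1.512, 0.972, -1.53]
wrist_force: [-1.0, 0.7, -0.1]
grip_width: 17.6
```

>>> play_rows(
  commands=[
    {"tx": 0, "ty": 0, "tz": 0, "wx": 0, "wy": 0, "wz": 0},
    {"tx": 0, "ty": 0, "tz": 0, "wx": 0, "wy": 0, "wz": 0},
  ],
)

```text
time: 33.42
ee_pos: [585.5, -223.4, 292.3]
tool_rot: [1.511, 0.975, -1.529]
wrist_force: [-0.3, 0.5, 0.0]
grip_width: 17.7
```

```bash
cat > chk2.py <<'E'
from h import *
import sys
st(); s=manip.state(); p=s["ee_pos"]
a=grab('scene');b=grab('top')
for n,c,o in (('s',a,(300,80)),('t',b,(310,120))):
    P=cloud(c);Q=P.reshape(-1,3)
    m=(np.hypot(Q[:,0]-588,Q[:,1]+224)<55)&(np.abs(Q[:,2]-76)<6)
    q=Q[m]; print(n,len(q),q.mean(0).round(1),fitc(q[:,:2]).round(1))
    f=cv2.resize(c['frame'][o[1]:o[1]+80,o[0]:o[0]+70],None,fx=7,fy=7,interpolation=cv2.INTER_CUBIC)
    for z in (p[2]-140.6,p[2]-74,p[2]-30):
        u=((proj(c,(p[0],p[1],z))[0]-o+.5)*7).round().astype(int); cv2.circle(f,tuple(int(i) for i in u),2,(0,0,255),-1)
    u=((proj(c,(588,-224,78))[0]-o+.5)*7).round().astype(int); cv2.circle(f,tuple(int(i) for i in u),2,(0,255,0),-1)
    cv2.imwrite(f'pics/chk2_{n}{sys.argv[1]}.png',f)
E
python3 chk2.py 1
```

```text
t 33.42 p [ 585.5 -223.4  292.3] xax [-0.01  -0.004 -1.   ] jawyaw -24.7 F [-0.3  0.5  0. ] g 17.7 q [ 0.65  0.45 -0.5   1.76  0.26  1.01 -0.38]
s 59 [ 592.6 -227.8   74.4] [ 585.8 -224.4   26.7]
t 52 [ 589.5 -222.7   75.7] [ 589.2 -223.7   26.7]
```

View pics/chk2_s1.png

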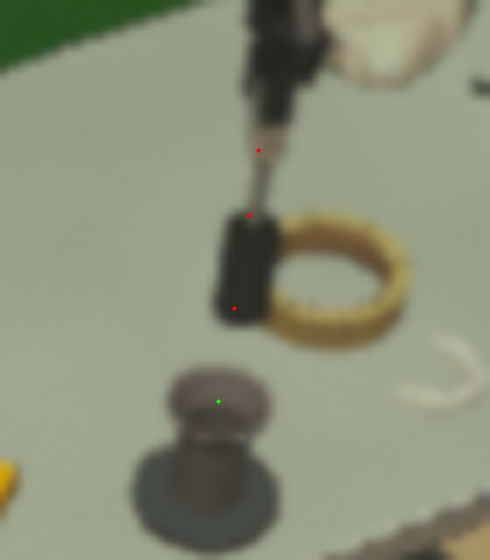

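View pics/chk2_t1.png

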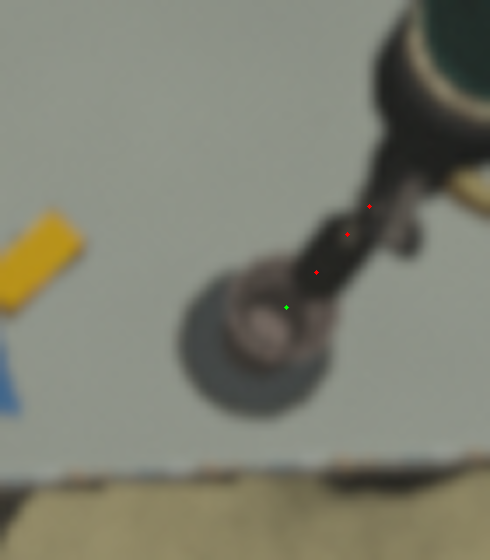

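>>> play_rows(
  commands=[
    {"tx": 0.007, "ty": 0.004, "tz": -0.03, "wx": 0, "wy": 0, "wz": 0},
    {"tx": 0.007, "ty": 0.004, "tz": -0.07, "wx": 0, "wy": 0, "wz": 0},
    {"tx": 0.007, "ty": 0.004, "tz": -0.1, "wx": 0, "wy": 0, "wz": 0},
    {"tx": 0.007, "ty": 0.004, "tz": -0.13, "wx": 0, "wy": 0, "wz": 0},
    {"tx": 0.007, "ty": 0.004, "tz": -0.13, "wx": 0, "wy": 0, "wz": 0},
  ],
)

```text
time: 34.15
ee_pos: [588.2, -221.2, 225.9]
tool_rot: [1.509, 0.977, -1.531]
wrist_force: [0.1, -0.3, -0.7]
grip_width: 17.4
```

```bash
python3 chk2.py 2
```

```text
t 34.15 p [ 588.2 -221.2  225.9] xax [-0.012 -0.003 -1.   ] jawyaw -24.7 F [ 0.1 -0.3 -0.7] g 17.4 q [ 0.62  0.52 -0.48  1.82  0.3   0.89 -0.43]
s 36 [ 582.3 -221.    75.1] [ 585.4 -221.8   26.3]
t 58 [ 587.2 -223.1   76.6] [ 588.5 -222.7   26.6]
```

View pics/chk2_s2.png

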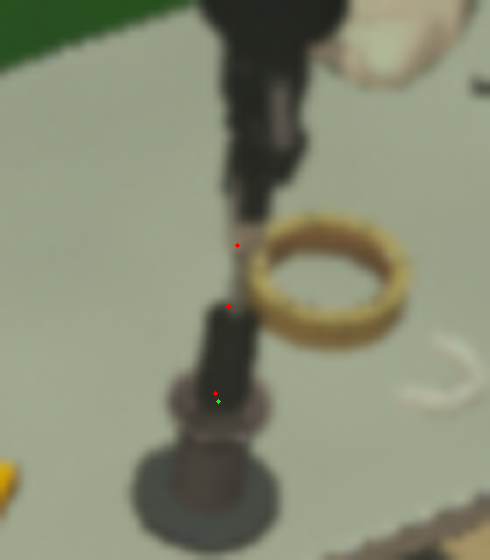

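View pics/chk2_t2.png

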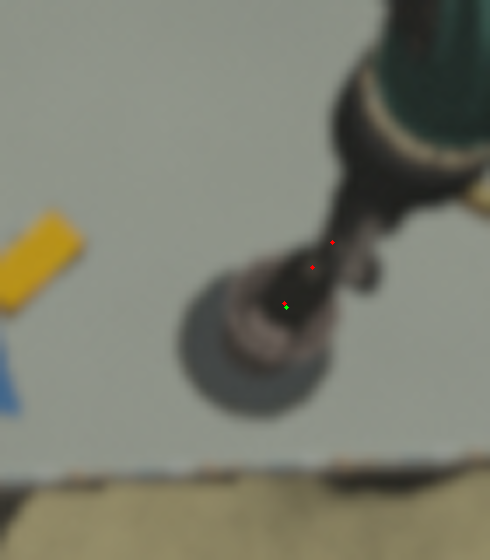

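>>> play_rows(
  commands=[
    {"tx": 0.002, "ty": 0, "tz": -0.02, "wx": 0, "wy": -0.006, "wz": 0},
    {"tx": 0.002, "ty": 0, "tz": -0.045, "wx": 0, "wy": -0.008, "wz": 0},
    {"tx": 0.002, "ty": 0, "tz": -0.07, "wx": 0, "wy": -0.008, "wz": 0},
    {"tx": 0.002, "ty": 0, "tz": -0.09, "wx": 0, "wy": -0.008, "wz": 0},
    {"tx": 0.002, "ty": 0, "tz": -0.11, "wx": 0, "wy": -0.008, "wz": 0},
    {"tx": 0.002, "ty": 0, "tz": -0.125, "wx": 0, "wy": -0.008, "wz": 0},
    {"tx": 0.002, "ty": 0, "tz": -0.135, "wx": 0, "wy": -0.008, "wz": 0},
    {"tx": 0.002, "ty": 0, "tz": -0.138, "wx": 0, "wy": -0.008, "wz": 0},
  ],
)

```text
time: 35.25
ee_pos: [590.4, -221.5, 158.5]
tool_rot: [1.518, 0.968, -1.518]
wrist_force: [-1.0, 0.1, -0.3]
grip_width: 17.7
```

```bash
python3 chk2.py 3
```

```text
t 35.25 p [ 590.4 -221.5  158.5] xax [ 0.003 -0.004 -1.   ] jawyaw -24.7 F [-1.   0.1 -0.3] g 17.7 q [ 0.59  0.59 -0.44  1.87  0.36  0.75 -0.48]
s 81 [ 587.6 -223.9   75.1] [ 592.  -228.    22.3]
t 67 [ 587.7 -216.6   76.2] [ 590.6 -226.6   25.1]
```

View pics/chk2_s3.png

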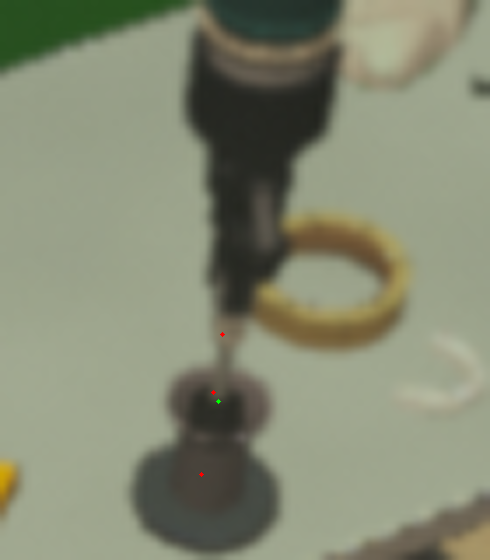

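The bristle head is inside the bore. Lowering the last 4 mm, releasing and rising.

>>> play_rows(
  commands=[
    {"tx": 0, "ty": 0, "tz": -0.004, "wx": 0, "wy": 0, "wz": 0},
    {"tx": 0, "ty": 0, "tz": -0.008, "wx": 0, "wy": 0, "wz": 0},
    {"tx": 0, "ty": 0, "tz": -0.008, "wx": 0, "wy": 0, "wz": 0},
  ],
)

```text
time: 35.72
ee_pos: [590.4, -221.5, 154.6]
tool_rot: [1.518, 0.968, -1.518]
wrist_force: [-1.1, -0.1, -0.9]
grip_width: 17.3
```

>>> play_rows(
  commands=[
    {"tx": 0, "ty": 0, "tz": 0, "wx": 0, "wy": 0, "wz": 0},
    {"tx": 0, "ty": 0, "tz": 0, "wx": 0, "wy": 0, "wz": 0},
    {"tx": 0, "ty": 0, "tz": 0, "wx": 0, "wy": 0, "wz": 0},
    {"tx": 0, "ty": 0, "tz": 0, "wx": 0, "wy": 0, "wz": 0},
    {"tx": 0, "ty": 0, "tz": 0, "wx": 0, "wy": 0, "wz": 0},
    {"tx": 0, "ty": 0, "tz": 0.04, "wx": 0, "wy": 0, "wz": 0},
    {"tx": 0, "ty": 0, "tz": 0.1, "wx": 0, "wy": 0, "wz": 0},
    {"tx": 0, "ty": 0, "tz": 0.18, "wx": 0, "wy": 0, "wz": 0},
  ],
  claw=1,
  squeeze=40,
)

```text
time: 36.72
ee_pos: [590.1, -221.4, 246.1]
tool_rot: [1.518, 0.968, -1.518]
wrist_force: [0.7, 0.4, -0.4]
grip_width: 85.5
```

>>> play_rows(
  commands=[
    {"tx": 0, "ty": 0, "tz": 0.1, "wx": 0, "wy": 0, "wz": 0},
    {"tx": 0, "ty": 0.04, "tz": 0.12, "wx": 0, "wy": 0, "wz": 0},
    {"tx": 0, "ty": 0.14, "tz": 0.12, "wx": 0, "wy": 0, "wz": 0},
    {"tx": -0.05, "ty": 0.26, "tz": 0.1, "wx": 0, "wy": 0, "wz": 0},
    {"tx": -0.13, "ty": 0.38, "tz": 0.06, "wx": 0, "wy": 0, "wz": 0},
    {"tx": -0.2, "ty": 0.46, "tz": 0, "wx": 0, "wy": 0, "wz": 0},
    {"tx": -0.24, "ty": 0.54, "tz": -0.06, "wx": 0, "wy": 0, "wz": 0},
    {"tx": -0.264, "ty": 0.566, "tz": -0.12, "wx": 0, "wy": 0, "wz": 0},
  ],
)

```text
time: 37.72
ee_pos: [455.9, 65.0, 186.1]
tool_rot: [1.515, 0.972, -1.514]
wrist_force: [0.3, -1.2, -1.0]
grip_width: 85.5
```

```bash
python3 chk2.py 4; python3 -c "
from h import *
a=grab('scene');b=grab('top')
crop(a,240,80,400,200,5,'pics/s13.png');crop(b,240,120,400,240,5,'pics/t13.png')
for n,c in (('scene',a),('top',b)):
    P=cloud(c).reshape(-1,3)
    for x,y,z in ((457,61,77),(560,61,63)):
        d=np.hypot(P[:,0]-x,P[:,1]-y); q=P[(d<38)&(np.abs(P[:,2]-z)<5)]
        print(n,len(q),fitc(q[:,:2],24).round(1) if len(q)>8 else 0)
"
```

```text
t 37.73 p [455.9  65.  186.1] xax [ 0.003 -0.003 -1.   ] jawyaw -24.4 F [ 0.3 -1.2 -1. ] g 85.5 q [ 0.2   0.38 -0.55  2.21  0.34  0.63 -1.03]
s 78 [ 587.1 -226.2   75.1] [ 592.5 -229.    22.2]
t 89 [ 588.1 -222.6   75.6] [ 591.9 -225.8   23. ]
scene 37 [455.   59.8]
scene 32 [556.2  62.2]
top 12 [429.5  28.9]
top 0 0
```

View pics/s13.png

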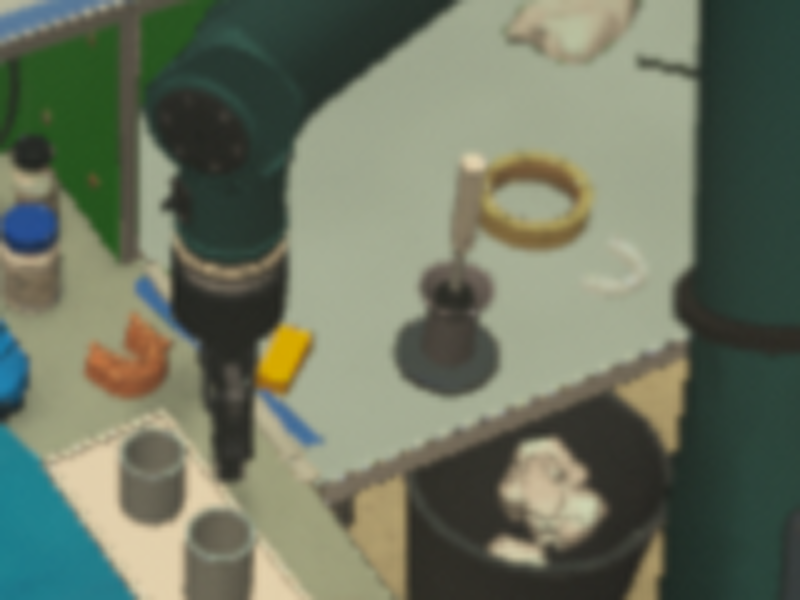

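View pics/t13.png

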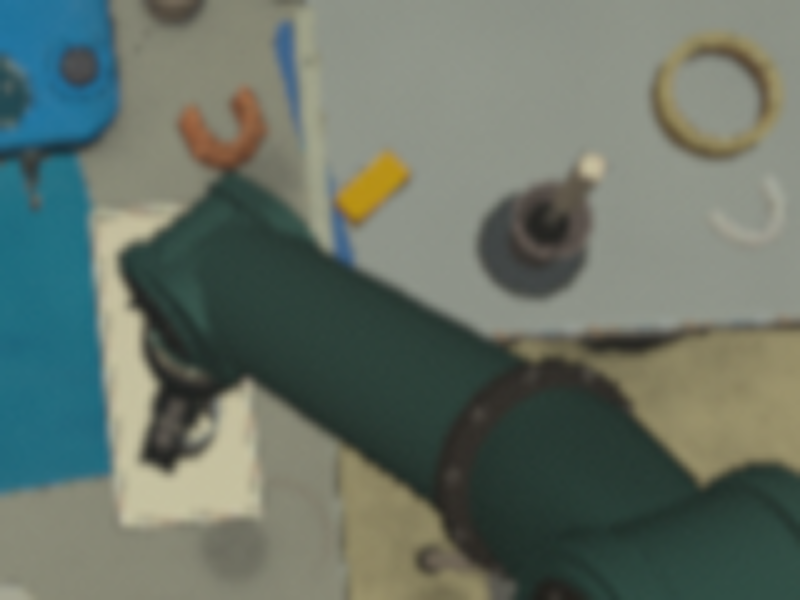

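The brush stands in the holder and both rings stand. Gripping the tall ring.

>>> play_rows(
  commands=[
    {"tx": 0.003, "ty": -0.007, "tz": -0.05, "wx": 0, "wy": 0, "wz": 0},
    {"tx": 0.003, "ty": -0.007, "tz": -0.11, "wx": 0, "wy": 0, "wz": 0},
    {"tx": 0.003, "ty": -0.007, "tz": -0.17, "wx": 0, "wy": 0, "wz": 0},
    {"tx": 0.003, "ty": -0.007, "tz": -0.22, "wx": 0, "wy": 0, "wz": 0},
    {"tx": 0.003, "ty": -0.007, "tz": -0.26, "wx": 0, "wy": 0, "wz": 0},
    {"tx": 0.003, "ty": -0.007, "tz": -0.285, "wx": 0, "wy": 0, "wz": 0},
    {"tx": 0.003, "ty": -0.007, "tz": -0.296, "wx": 0, "wy": 0, "wz": 0},
    {"tx": 0.003, "ty": -0.007, "tz": -0.296, "wx": 0, "wy": 0, "wz": 0},
  ],
)

```text
time: 38.92
ee_pos: [460.3, 58.2, 38.8]
tool_rot: [1.517, 0.968, -1.517]
wrist_force: [0.3, -0.2, -0.2]
grip_width: 85.2
```

>>> play_rows(
  commands=[
    {"tx": 0, "ty": 0, "tz": 0, "wx": 0, "wy": 0, "wz": 0},
    {"tx": 0, "ty": 0, "tz": 0, "wx": 0, "wy": 0, "wz": 0},
    {"tx": 0, "ty": 0, "tz": 0, "wx": 0, "wy": 0, "wz": 0},
    {"tx": 0, "ty": 0, "tz": 0, "wx": 0, "wy": 0, "wz": 0},
    {"tx": 0, "ty": 0, "tz": 0, "wx": 0, "wy": 0, "wz": 0},
    {"tx": 0, "ty": 0, "tz": 0, "wx": 0, "wy": 0, "wz": 0},
  ],
  claw=0.4,
  squeeze=40,
)

```text
time: 39.67
ee_pos: [460.5, 58.2, 39.6]
tool_rot: [1.518, 0.967, -1.517]
wrist_force: [-0.3, 0.2, 6.5]
grip_width: 51.4
```

>>> play_rows(
  commands=[
    {"tx": 0, "ty": 0, "tz": 0.04, "wx": 0, "wy": 0, "wz": 0},
    {"tx": 0, "ty": 0, "tz": 0.1, "wx": 0, "wy": 0, "wz": 0},
    {"tx": 0, "ty": 0, "tz": 0.18, "wx": 0, "wy": 0, "wz": 0},
    {"tx": 0, "ty": 0, "tz": 0.25, "wx": 0, "wy": 0, "wz": 0},
    {"tx": 0, "ty": 0, "tz": 0.26, "wx": 0, "wy": 0, "wz": 0},
    {"tx": 0, "ty": 0, "tz": 0.26, "wx": 0, "wy": 0, "wz": 0},
  ],
)

```text
time: 40.42
ee_pos: [460.2, 57.7, 169.5]
tool_rot: [1.518, 0.967, -1.517]
wrist_force: [0.2, 0.7, -1.8]
grip_width: 51.0
```

```bash
python3 -c "
from h import *;st()"
```

```text
t 40.42 p [460.2  57.7 169.5] xax [ 0.004 -0.005 -1.   ] jawyaw -24.7 F [ 0.2  0.7 -1.8] g 51.0 q [ 0.2   0.41 -0.55  2.22  0.39  0.6  -1.06]
```

>>> play_rows(
  commands=[
    {"tx": 0, "ty": 0.06, "tz": 0.01, "wx": 0, "wy": 0, "wz": 0},
    {"tx": 0, "ty": 0.14, "tz": 0.01, "wx": 0, "wy": 0, "wz": 0},
    {"tx": 0.003, "ty": 0.22, "tz": 0.01, "wx": 0, "wy": 0, "wz": 0},
    {"tx": 0.007, "ty": 0.3, "tz": 0.01, "wx": 0, "wy": 0, "wz": 0},
    {"tx": 0.007, "ty": 0.37, "tz": 0.01, "wx": 0, "wy": 0, "wz": 0},
    {"tx": 0.007, "ty": 0.402, "tz": 0.01, "wx": 0, "wy": 0, "wz": 0},
    {"tx": 0.007, "ty": 0.402, "tz": 0.01, "wx": 0, "wy": 0, "wz": 0},
  ],
)

```text
time: 41.3
ee_pos: [462.9, 259.0, 173.4]
tool_rot: [1.515, 0.968, -1.518]
wrist_force: [0.4, 0.3, -0.9]
grip_width: 51.1
```

```bash
cat > chk3.py <<'E'
from h import *
import sys
st(); s=manip.state(); p=s["ee_pos"]
a=grab('scene');b=grab('top')
for n,c in (('s',a),('t',b)):
    Q=cloud(c).reshape(-1,3)
    for x,y in ((464,260),(518,338.5),(572,418)):
        q=Q[(np.hypot(Q[:,0]-x,Q[:,1]-y)<20)&(np.abs(Q[:,2]-74)<6)]; print(n,(x,y),len(q),q.mean(0).round(1) if len(q) else '')
o=(150,130); sz=(160,120)
f=cv2.resize(a['frame'][o[1]:o[1]+120,o[0]:o[0]+160],None,fx=5,fy=5,interpolation=cv2.INTER_CUBIC)
for P,col in (((464.5,260.5,78),(0,255,0)),((518.5,338.5,78),(0,255,0)),((572,418,78),(0,255,0)),((464.5,260.5,12),(0,255,255)),((518.5,338.5,12),(0,255,255))):
    u=((proj(a,P)[0]-o+.5)*5).round().astype(int); cv2.circle(f,tuple(int(i) for i in u),2,col,-1)
dz=float(sys.argv[2])
for k in (0,1):
  th=np.linspace(0,2*np.pi,40); 
  C=np.c_[p[0]+float(sys.argv[3])+26*np.cos(th),p[1]+float(sys.argv[4])+26*np.sin(th),np.full(40,p[2]-dz+k*float(sys.argv[5]))]
  for u in ((proj(a,C)-o+.5)*5).round().astype(int): cv2.circle(f,tuple(int(i) for i in u),1,(0,0,255),-1)
cv2.imwrite(f'pics/chk3_s{sys.argv[1]}.png',f)
crop(b,150,130,310,250,5,f'pics/chk3_t{sys.argv[1]}.png')
E
python3 chk3.py 1 34.6 0.8 1.6 72
```

```text
t 41.3 p [462.9 259.  173.4] xax [ 0.002 -0.006 -1.   ] jawyaw -24.6 F [ 0.4  0.3 -0.9] g 51.1 q [-0.19  0.48 -0.55  2.08  0.4   0.69 -1.43]
s (464, 260) 18 [460.5 262.1  72.6]
s (518, 338.5) 18 [515.7 340.1  71.1]
s (572, 418) 14 [569.  417.2  73.6]
t (464, 260) 2 [471.4 260.6  72.8]
t (518, 338.5) 11 [514.6 341.7  73.6]
t (572, 418) 17 [572.6 416.7  74.6]
```

View pics/chk3_s1.png

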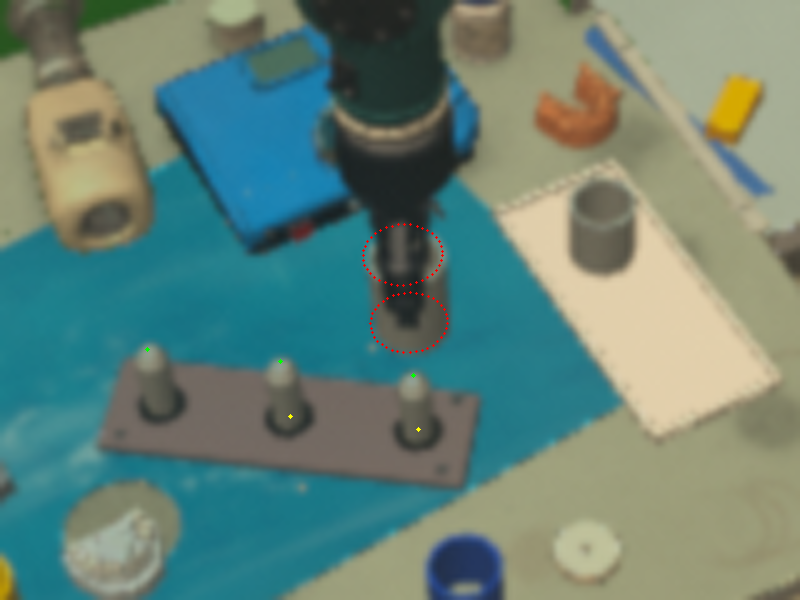

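The predicted ring outline agrees with the image at (410,320), and the spindle tops agree too. Descending onto spindle 2.

>>> play_rows(
  commands=[
    {"tx": 0.001, "ty": 0, "tz": -0.04, "wx": 0, "wy": 0, "wz": 0},
    {"tx": 0.001, "ty": 0, "tz": -0.08, "wx": 0, "wy": 0, "wz": 0},
    {"tx": 0.001, "ty": 0, "tz": -0.12, "wx": 0, "wy": 0, "wz": 0},
    {"tx": 0.001, "ty": 0, "tz": -0.16, "wx": 0, "wy": 0, "wz": 0},
    {"tx": 0.001, "ty": 0, "tz": -0.2, "wx": 0, "wy": 0, "wz": 0},
    {"tx": 0.001, "ty": 0, "tz": -0.225, "wx": 0, "wy": 0, "wz": 0},
    {"tx": 0.001, "ty": 0, "tz": -0.24, "wx": 0, "wy": 0, "wz": 0},
    {"tx": 0.001, "ty": 0, "tz": -0.248, "wx": 0, "wy": 0, "wz": 0},
  ],
)

```text
time: 42.4
ee_pos: [464.0, 256.2, 49.4]
tool_rot: [1.517, 0.964, -1.521]
wrist_force: [-0.3, 0.6, -2.3]
grip_width: 51.1
```

```bash
python3 chk3.py 2 34.6 0.8 1.6 72
```

```text
t 42.4 p [464.  256.2  49.4] xax [ 0.002 -0.008 -1.   ] jawyaw -24.8 F [-0.3  0.6 -2.3] g 51.1 q [-0.32  0.66 -0.37  2.15  0.58  0.43 -1.6 ]
s (464, 260) 0 
s (518, 338.5) 17 [515.5 339.5  72.4]
s (572, 418) 16 [568.7 415.8  71.8]
t (464, 260) 0 
t (518, 338.5) 10 [520.6 345.9  73.5]
t (572, 418) 26 [572.1 417.6  72.7]
```

View pics/chk3_s2.png

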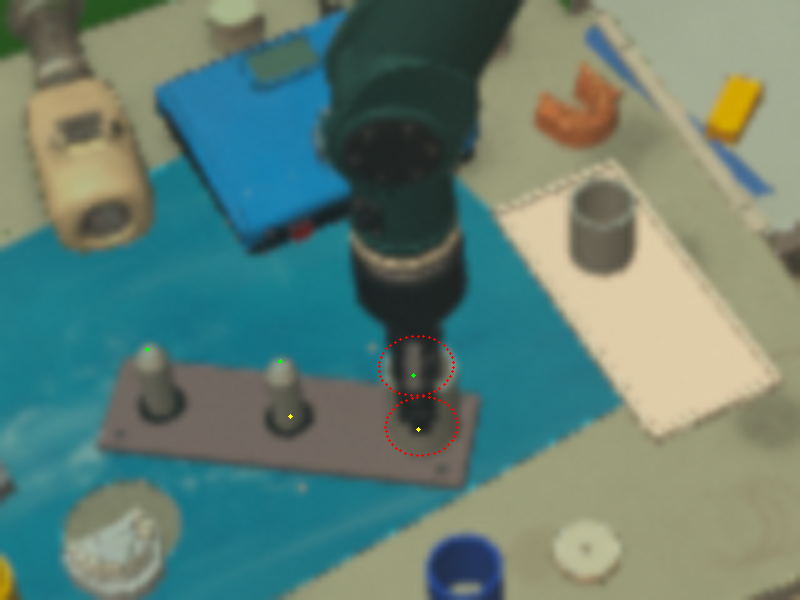

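>>> play_rows(
  commands=[
    {"tx": 0, "ty": 0.005, "tz": -0.003, "wx": 0, "wy": 0, "wz": 0},
    {"tx": 0, "ty": 0.005, "tz": -0.005, "wx": 0, "wy": 0, "wz": 0},
    {"tx": 0, "ty": 0.005, "tz": -0.006, "wx": 0, "wy": 0, "wz": 0},
    {"tx": 0, "ty": 0.005, "tz": -0.006, "wx": 0, "wy": 0, "wz": 0},
  ],
)

```text
time: 43.0
ee_pos: [463.9, 259.1, 46.7]
tool_rot: [1.516, 0.964, -1.52]
wrist_force: [-0.6, 0.0, 0.2]
grip_width: 51.4
```

>>> play_rows(
  commands=[
    {"tx": 0, "ty": 0, "tz": 0, "wx": 0, "wy": 0, "wz": 0},
    {"tx": 0, "ty": 0, "tz": 0, "wx": 0, "wy": 0, "wz": 0},
    {"tx": 0, "ty": 0, "tz": 0, "wx": 0, "wy": 0, "wz": 0},
    {"tx": 0, "ty": 0, "tz": 0, "wx": 0, "wy": 0, "wz": 0},
    {"tx": 0, "ty": 0, "tz": 0.03, "wx": 0, "wy": 0, "wz": 0},
    {"tx": 0, "ty": 0, "tz": 0.1, "wx": 0, "wy": 0, "wz": 0},
    {"tx": 0, "ty": 0, "tz": 0.2, "wx": 0, "wy": 0, "wz": 0},
    {"tx": 0, "ty": 0, "tz": 0.26, "wx": 0, "wy": 0, "wz": 0},
  ],
  claw=1,
)

```text
time: 44.0
ee_pos: [464.5, 259.8, 179.9]
tool_rot: [1.519, 0.964, -1.517]
wrist_force: [0.2, 0.2, 0.6]
grip_width: 85.6
```

```bash
python3 chk3.py 3 34.6 0.8 1.6 72
```

```text
t 44.0 p [464.5 259.8 179.9] xax [ 0.005 -0.006 -1.   ] jawyaw -24.8 F [0.2 0.2 0.6] g 85.6 q [-0.18  0.47 -0.56  2.07  0.4   0.7  -1.43]
s (464, 260) 25 [465.1 262.3  72. ]
s (518, 338.5) 18 [515.1 338.5  73.1]
s (572, 418) 13 [569.4 416.3  73.7]
t (464, 260) 20 [464.5 261.7  73.8]
t (518, 338.5) 12 [514.9 342.4  73.2]
t (572, 418) 23 [572.3 417.3  72.7]
```

View pics/chk3_s3.png

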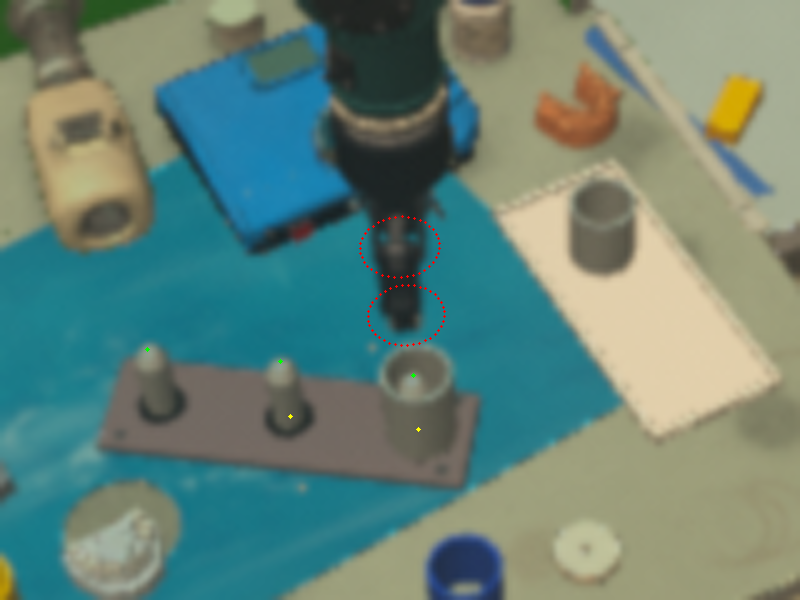

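The tall ring is down on spindle 2. Fetching the middle ring.

>>> play_rows(
  commands=[
    {"tx": 0.03, "ty": -0.08, "tz": 0, "wx": 0, "wy": 0, "wz": 0},
    {"tx": 0.07, "ty": -0.17, "tz": 0, "wx": 0, "wy": 0, "wz": 0},
    {"tx": 0.12, "ty": -0.26, "tz": 0, "wx": 0, "wy": 0, "wz": 0},
    {"tx": 0.17, "ty": -0.34, "tz": 0, "wx": 0, "wy": 0, "wz": 0},
    {"tx": 0.189, "ty": -0.39, "tz": 0, "wx": 0, "wy": 0, "wz": 0},
    {"tx": 0.189, "ty": -0.395, "tz": -0.05, "wx": 0, "wy": 0, "wz": 0},
    {"tx": 0.189, "ty": -0.395, "tz": -0.11, "wx": 0, "wy": 0, "wz": 0},
    {"tx": 0.189, "ty": -0.395, "tz": -0.13, "wx": 0, "wy": 0, "wz": 0},
  ],
)

```text
time: 45.1
ee_pos: [558.6, 62.7, 114.2]
tool_rot: [1.521, 0.965, -1.517]
wrist_force: [-0.3, 0.2, 1.2]
grip_width: 85.1
```

```bash
python3 chk.py 6
```

```text
t 45.1 p [558.6  62.7 114.2] xax [ 0.005 -0.004 -1.   ] jawyaw -24.8 F [-0.3  0.2  1.2] g 85.1 q [ 0.15  0.59 -0.48  2.05  0.48  0.6  -1.1 ]
```

View pics/chk_s6.png

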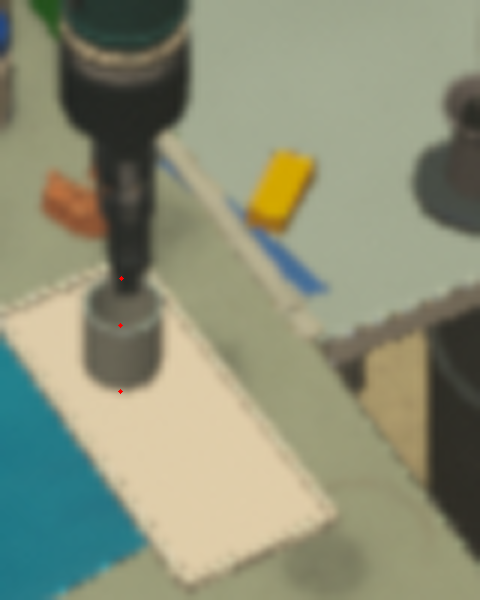

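>>> play_rows(
  commands=[
    {"tx": 0, "ty": 0, "tz": -0.05, "wx": 0, "wy": 0, "wz": 0},
    {"tx": 0, "ty": 0, "tz": -0.1, "wx": 0, "wy": 0, "wz": 0},
    {"tx": 0, "ty": 0, "tz": -0.14, "wx": 0, "wy": 0, "wz": 0},
    {"tx": 0, "ty": 0, "tz": -0.169, "wx": 0, "wy": 0, "wz": 0},
    {"tx": 0, "ty": 0, "tz": -0.169, "wx": 0, "wy": 0, "wz": 0},
    {"tx": 0, "ty": 0, "tz": -0.169, "wx": 0, "wy": 0, "wz": 0},
  ],
)

```text
time: 45.95
ee_pos: [560.0, 63.6, 31.3]
tool_rot: [1.522, 0.965, -1.514]
wrist_force: [0.2, -0.3, 1.1]
grip_width: 85.4
```

>>> play_rows(
  commands=[
    {"tx": 0, "ty": 0, "tz": 0, "wx": 0, "wy": 0, "wz": 0},
    {"tx": 0, "ty": 0, "tz": 0, "wx": 0, "wy": 0, "wz": 0},
    {"tx": 0, "ty": 0, "tz": 0, "wx": 0, "wy": 0, "wz": 0},
    {"tx": 0, "ty": 0, "tz": 0, "wx": 0, "wy": 0, "wz": 0},
    {"tx": 0, "ty": 0, "tz": 0, "wx": 0, "wy": 0, "wz": 0},
    {"tx": 0, "ty": 0, "tz": 0, "wx": 0, "wy": 0, "wz": 0},
  ],
  claw=0.4,
  squeeze=40,
)

```text
time: 46.7
ee_pos: [560.5, 63.6, 32.4]
tool_rot: [1.524, 0.964, -1.513]
wrist_force: [-1.4, -1.2, 6.6]
grip_width: 51.1
```

>>> play_rows(
  commands=[
    {"tx": 0, "ty": 0, "tz": 0.04, "wx": 0, "wy": 0, "wz": 0},
    {"tx": 0, "ty": 0, "tz": 0.1, "wx": 0, "wy": 0, "wz": 0},
    {"tx": 0, "ty": 0, "tz": 0.18, "wx": 0, "wy": 0, "wz": 0},
    {"tx": 0, "ty": 0, "tz": 0.26, "wx": 0, "wy": 0, "wz": 0},
    {"tx": 0, "ty": 0, "tz": 0.3, "wx": 0, "wy": 0, "wz": 0},
    {"tx": 0, "ty": 0, "tz": 0.3, "wx": 0, "wy": 0, "wz": 0},
  ],
)

```text
time: 47.45
ee_pos: [561.4, 63.7, 183.9]
tool_rot: [1.526, 0.962, -1.51]
wrist_force: [-0.1, -0.5, -0.9]
grip_width: 51.1
```

```bash
python3 -c "
from h import *;st()"
```

```text
t 47.45 p [561.4  63.7 183.9] xax [ 0.013 -0.004 -1.   ] jawyaw -24.8 F [-0.1 -0.5 -0.9] g 51.1 q [ 0.22  0.5  -0.56  2.    0.4   0.73 -1.02]
```

>>> play_rows(
  commands=[
    {"tx": 0, "ty": 0.06, "tz": 0, "wx": 0, "wy": 0.008, "wz": 0},
    {"tx": -0.01, "ty": 0.15, "tz": 0, "wx": 0, "wy": 0.008, "wz": 0},
    {"tx": -0.03, "ty": 0.25, "tz": 0, "wx": 0, "wy": 0.008, "wz": 0},
    {"tx": -0.05, "ty": 0.35, "tz": 0, "wx": 0, "wy": 0.008, "wz": 0},
    {"tx": -0.07, "ty": 0.45, "tz": 0, "wx": 0, "wy": 0.008, "wz": 0},
    {"tx": -0.085, "ty": 0.52, "tz": 0, "wx": 0, "wy": 0.008, "wz": 0},
    {"tx": -0.085, "ty": 0.552, "tz": -0.02, "wx": 0, "wy": 0.008, "wz": 0},
    {"tx": -0.085, "ty": 0.552, "tz": -0.04, "wx": 0, "wy": 0.008, "wz": 0},
  ],
)

```text
time: 48.45
ee_pos: [518.5, 339.5, 162.1]
tool_rot: [1.516, 0.969, -1.521]
wrist_force: [-0.3, -1.1, -2.3]
grip_width: 50.8
```

>>> play_rows(
  commands=[
    {"tx": 0, "ty": 0, "tz": 0, "wx": 0, "wy": 0, "wz": 0},
  ],
)

```text
time: 48.58
ee_pos: [518.5, 335.9, 159.8]
tool_rot: [1.513, 0.965, -1.527]
wrist_force: [0.6, 0.7, -1.8]
grip_width: 51.1
```

```bash
python3 chk3.py 4 27.4 -0.5 -1 58
```

```text
t 48.58 p [518.5 335.9 159.8] xax [-0.003 -0.01  -1.   ] jawyaw -24.9 F [ 0.6  0.7 -1.8] g 51.1 q [-0.28  0.6  -0.53  1.89  0.43  0.78 -1.49]
s (464, 260) 27 [464.9 262.6  72.9]
s (518, 338.5) 16 [513.5 340.5  73.5]
s (572, 418) 13 [566.  416.5  74.7]
t (464, 260) 24 [464.6 261.4  73.5]
t (518, 338.5) 2 [526.6 343.7  75.1]
t (572, 418) 11 [569.3 420.8  75.1]
```

View pics/chk3_s4.png

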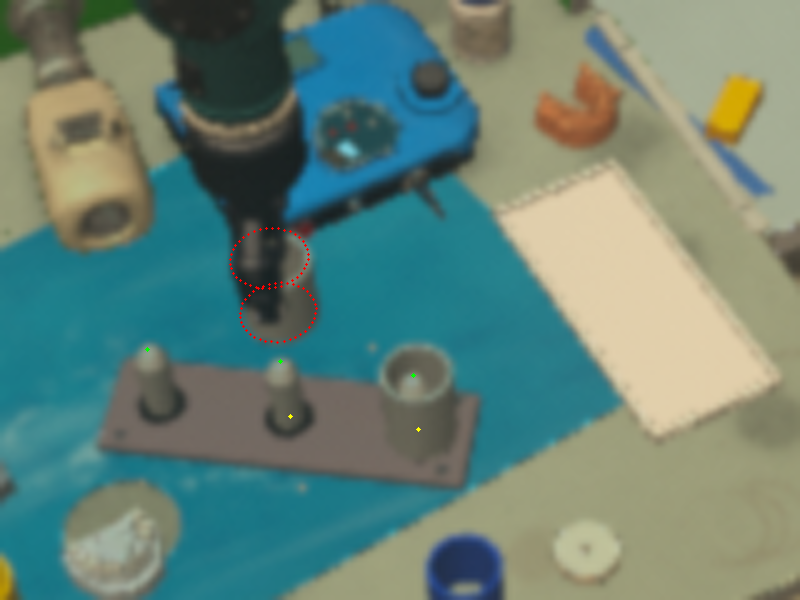

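>>> play_rows(
  commands=[
    {"tx": 0.001, "ty": 0.007, "tz": -0.03, "wx": 0, "wy": 0, "wz": 0},
    {"tx": 0.001, "ty": 0.007, "tz": -0.07, "wx": 0, "wy": 0, "wz": 0},
    {"tx": 0.001, "ty": 0.007, "tz": -0.11, "wx": 0, "wy": 0, "wz": 0},
    {"tx": 0.001, "ty": 0.007, "tz": -0.15, "wx": 0, "wy": 0, "wz": 0},
    {"tx": 0.001, "ty": 0.007, "tz": -0.19, "wx": 0, "wy": 0, "wz": 0},
    {"tx": 0.001, "ty": 0.007, "tz": -0.215, "wx": 0, "wy": 0, "wz": 0},
    {"tx": 0.001, "ty": 0.007, "tz": -0.23, "wx": 0, "wy": 0, "wz": 0},
    {"tx": 0.001, "ty": 0.007, "tz": -0.238, "wx": 0, "wy": 0, "wz": 0},
  ],
)

```text
time: 49.68
ee_pos: [519.6, 340.4, 41.7]
tool_rot: [1.516, 0.965, -1.525]
wrist_force: [-0.3, 0.3, -1.5]
grip_width: 51.1
```

```bash
python3 chk3.py 5 27.4 -0.5 -1 58
```

```text
t 49.67 p [519.6 340.4  41.7] xax [-0.001 -0.007 -1.   ] jawyaw -24.9 F [-0.3  0.3 -1.5] g 51.1 q [-0.36  0.75 -0.42  1.94  0.55  0.57 -1.6 ]
s (464, 260) 26 [467.6 261.2  73.7]
s (518, 338.5) 1 [505.4 335.5  72.3]
s (572, 418) 18 [568.1 417.7  73.4]
t (464, 260) 24 [464.9 262.1  72.8]
t (518, 338.5) 1 [510.5 335.7  68.3]
t (572, 418) 0
```

View pics/chk3_s5.png

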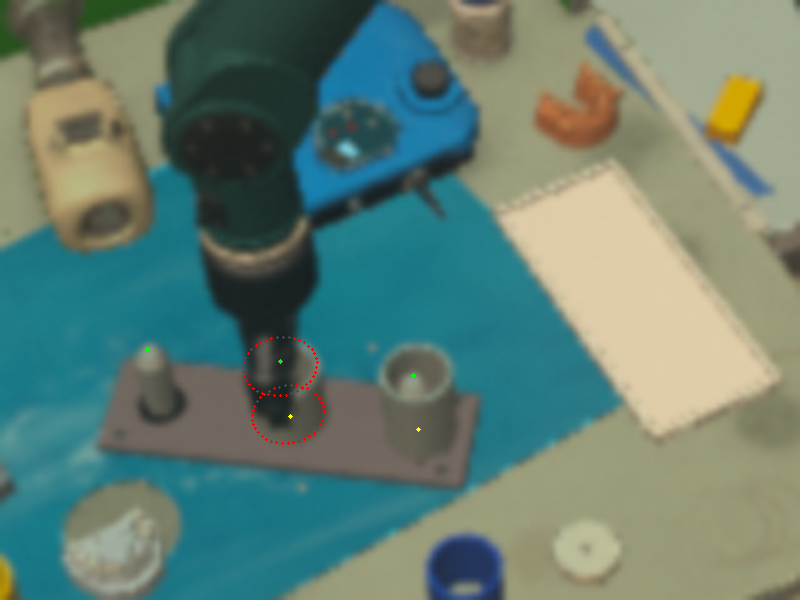

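On the spindle; lowering the last 2–3 mm and releasing.

>>> play_rows(
  commands=[
    {"tx": 0, "ty": 0, "tz": -0.003, "wx": 0, "wy": 0, "wz": 0},
    {"tx": 0, "ty": 0, "tz": -0.005, "wx": 0, "wy": 0, "wz": 0},
    {"tx": 0, "ty": 0, "tz": -0.005, "wx": 0, "wy": 0, "wz": 0},
    {"tx": 0, "ty": 0, "tz": -0.005, "wx": 0, "wy": 0, "wz": 0},
  ],
)

```text
time: 50.28
ee_pos: [519.8, 340.4, 39.7]
tool_rot: [1.516, 0.965, -1.525]
wrist_force: [0.3, 0.4, -0.4]
grip_width: 50.7
```

>>> play_rows(
  commands=[
    {"tx": 0, "ty": 0, "tz": 0, "wx": 0, "wy": 0, "wz": 0},
    {"tx": 0, "ty": 0, "tz": 0, "wx": 0, "wy": 0, "wz": 0},
    {"tx": 0, "ty": 0, "tz": 0, "wx": 0, "wy": 0, "wz": 0},
    {"tx": 0, "ty": 0, "tz": 0, "wx": 0, "wy": 0, "wz": 0},
    {"tx": 0, "ty": 0, "tz": 0.03, "wx": 0, "wy": 0, "wz": 0},
    {"tx": 0, "ty": 0, "tz": 0.1, "wx": 0, "wy": 0, "wz": 0},
    {"tx": 0, "ty": 0, "tz": 0.2, "wx": 0, "wy": 0, "wz": 0},
    {"tx": 0, "ty": 0, "tz": 0.3, "wx": 0, "wy": 0, "wz": 0},
  ],
  claw=1,
)

```text
time: 51.28
ee_pos: [519.6, 340.3, 192.0]
tool_rot: [1.516, 0.966, -1.524]
wrist_force: [0.1, 0.2, 0.2]
grip_width: 85.3
```

>>> play_rows(
  commands=[
    {"tx": 0, "ty": 0, "tz": 0.1, "wx": 0, "wy": 0, "wz": 0},
    {"tx": 0, "ty": -0.06, "tz": 0.2, "wx": 0, "wy": 0, "wz": 0},
    {"tx": 0, "ty": -0.15, "tz": 0.25, "wx": 0, "wy": 0, "wz": 0},
    {"tx": 0, "ty": -0.25, "tz": 0.25, "wx": 0, "wy": 0, "wz": 0},
    {"tx": 0, "ty": -0.35, "tz": 0.25, "wx": 0, "wy": 0, "wz": 0},
    {"tx": 0, "ty": -0.45, "tz": 0.25, "wx": 0, "wy": 0, "wz": 0},
    {"tx": 0, "ty": -0.5, "tz": 0.25, "wx": 0, "wy": 0, "wz": 0},
    {"tx": 0, "ty": -0.5, "tz": 0.25, "wx": 0, "wy": 0, "wz": 0},
  ],
)

```text
time: 52.28
ee_pos: [519.5, 87.8, 317.6]
tool_rot: [1.519, 0.961, -1.527]
wrist_force: [-0.2, 0.6, -0.9]
grip_width: 85.5
```

Run:
```python
from h import *
st()
a=grab('scene');b=grab('top')
crop(a,120,80,360,260,3.3,'pics/sF.png');crop(b,120,110,380,270,3,'pics/tF.png')
for n,c in (('scene',a),('top',b)):
    P=cloud(c).reshape(-1,3)
    for x,y,z in ((464,260,84),(518,339,70)):
        d=np.hypot(P[:,0]-x,P[:,1]-y); q=P[(d<38)&(np.abs(P[:,2]-z)<5)]
        print(n,len(q),q[:,2].max().round(1) if len(q) else '',fitc(q[:,:2],24).round(1) if len(q)>8 else 0)
    for z in ((70,82),(130,150),(170,190),(200,225)):
        q=P[(np.hypot(P[:,0]-588,P[:,1]+224)<50)&(P[:,2]>z[0])&(P[:,2]<z[1])]; print(n,z,len(q),q.mean(0).round(1),q[:,2].max().round(1))
```

```text
t 52.27 p [519.5  87.8 317.6] xax [-0.    -0.008 -1.   ] jawyaw -25.2 F [-0.2  0.6 -0.9] g 85.5 q [ 0.23  0.29 -0.61  1.94  0.21  0.98 -0.92]
scene 40 87.5 [461.3 259.2]
scene 66 73.8 [516.7 336.8]
scene (70, 82) 77 [ 587.  -223.5   75.1] 82.0
scene (130, 150) 19 [ 583.3 -217.9  142.1] 148.3
scene (170, 190) 22 [ 583.5 -218.7  179.8] 189.0
scene (200, 225) 23 [ 585.  -220.5  206.2] 213.8
top 36 88.3 [463.  260.1]
top 62 75.0 [517.5 339.2]
top (70, 82) 95 [ 587.7 -222.6   75.3] 81.7
top (130, 150) 9 [ 583.1 -217.   140.6] 149.8
top (170, 190) 13 [ 583.8 -216.5  180.6] 187.4
top (200, 225) 29 [ 587.6 -220.7  209.7] 215.5
```

View pics/sF.png

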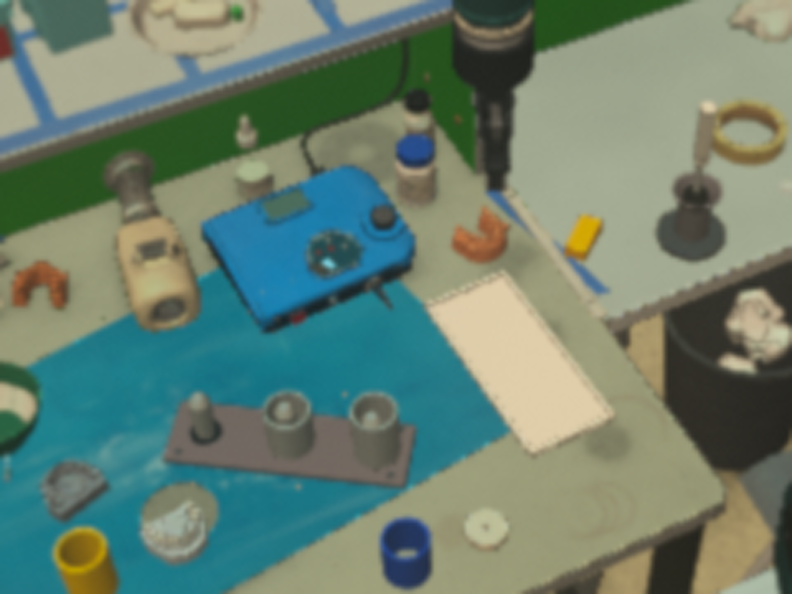

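View pics/tF.png

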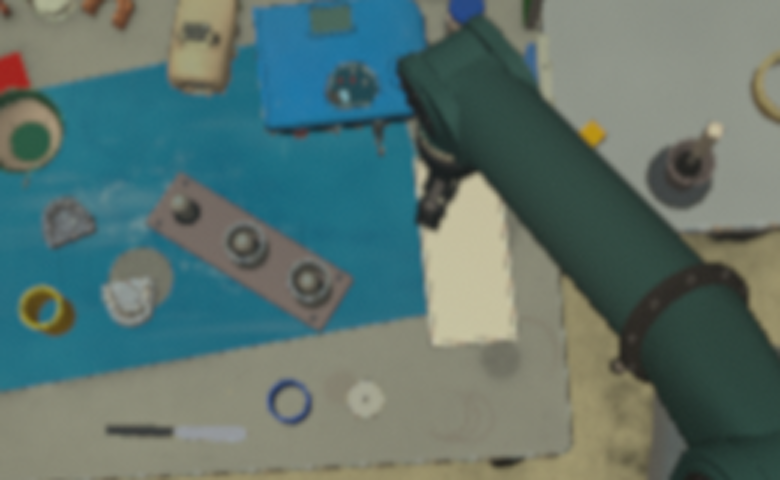

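The rings are down on spindles 2 and 1 (rims ≈84/70 mm), the brush stands in the holder, the bystanders look untouched and the gripper is clear. Handing in.

```bash
python3 -c "
from h import *
print(ticket.job_done())"
```

```text
the job is handed in; nothing more can be done
None
```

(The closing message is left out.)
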